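# Swap the middle tube of a full centrifuge insert for a balance tube

### The job

The orange-capped sample in the middle of the full grey five-place centrifuge insert is wanted for measuring: put it into the aluminium stand, and put the blue-capped balance tube from the white rack into the middle place instead, so that the load stays balanced. The hand cannot get between the full places, so first park two red-capped tubes that face each other across the middle in the free places of the white rack, and once the balance tube is in, put each of them back into the very place it came from. Every tube must end upright and fully down in its place, no tube may be tipped over, and the small amber bottle nearest the insert must be left where it stands.

Things in the scene. Friction and masses are not known exactly. Their poses are not given: they have to be found in the camera images.
- insert: Grey five-place centrifuge bucket insert, fixed: base disc 136 mm across; one sleeve in the middle (x = y = 0), four at 42 mm from it, on its +x, -x, +y, -y axes. Each sleeve: bore 33 mm, mouth flared over its top 9 mm to 39 mm, rim 50 mm and floor 10 mm above the bench; a seated tube's cap is at 111 to 124 mm. Caps of neighbours are 8 mm apart. Full at the start. Origin: centre of the underside.
- rack: White plastic three-place rack, fixed: base 62 x 210 mm, three sleeves in a row along its own y axis at y = -70, 0 and +70 mm (x = 0), each with bore 33 mm, mouth 39 mm, rim 50 mm and floor 10 mm above the bench. The balance tube starts in the +y place; the other two are free. Origin: centre of the underside, z up.
- stand: One-place aluminium tube stand, fixed to the bench: round foot 76 mm across with one sleeve in the middle (bore 33 mm, mouth 39 mm, rim 50 mm and floor 10 mm above the bench), between insert and rack. Just behind it is the bench centrifuge, a fixed beige box 0.19 m tall whose front is at about x = 0.52 m: pass in front of or above it. Origin: centre of the underside.
- sample: Orange-capped sample tube, 34 mm cap, 28 mm body, 114 mm tall in all; the cap is the top 13 mm of the height. Origin: centre of the underside, z up the tube; its yaw means nothing. About 38 g. Starts in the middle place of the insert.
- blank: Balance tube: white body with two blue rings and a blue cap, 34 mm cap, 28 mm body, 114 mm tall in all; the cap is the top 13 mm of the height. Origin: centre of the underside, z up the tube; its yaw means nothing. About 38 g. Starts in the rack.
- amber_bottle: Amber bottle with a black cap, 48 mm across, 95 mm tall, loose, a bystander: of the two amber bottles on the bench the one nearer the robot, behind and to the right of the insert. Origin: centre of the underside.
- tube_white: Red-capped sample tube with a white disc 25 mm across on top of the cap, 34 mm cap, 28 mm body, 114 mm tall in all; the cap is the top 13 mm of the height. Origin: centre of the underside, z up the tube; its yaw means nothing. About 38 g. Starts in one of the four outer places of the insert; which one varies.
- tube_yellow: Red-capped sample tube with a yellow disc 25 mm across on top of the cap, 34 mm cap, 28 mm body, 114 mm tall in all; the cap is the top 13 mm of the height. Origin: centre of the underside, z up the tube; its yaw means nothing. About 38 g. Starts in one of the four outer places of the insert; which one varies.
- tube_green: Red-capped sample tube with a green disc 25 mm across on top of the cap, 34 mm cap, 28 mm body, 114 mm tall in all; the cap is the top 13 mm of the height. Origin: centre of the underside, z up the tube; its yaw means nothing. About 38 g. Starts in one of the four outer places of the insert; which one varies.
- tube_black: Red-capped sample tube with a black disc 25 mm across on top of the cap, 34 mm cap, 28 mm body, 114 mm tall in all; the cap is the top 13 mm of the height. Origin: centre of the underside, z up the tube; its yaw means nothing. About 38 g. Starts in one of the four outer places of the insert; which one varies.

How it is judged:
On the way, in this order (a step that is already met when the one before it is completed fails the run):
1. Two of the red-capped tubes stand seated in the white rack ((((x of tube_yellow in the frame of rack between -0.008 and 0.008 m and y of tube_yellow in the frame of rack between -0.08 and 0.08 m and z of tube_yellow in the frame of rack below 0.016 m and angle between tube_yellow's own z axis and vertical below 0.15 rad) and (x of tube_white in the frame of rack between -0.008 and 0.008 m and y of tube_white in the frame of rack between -0.08 and 0.08 m and z of tube_white in the frame of rack below 0.016 m and angle between tube_white's own z axis and vertical below 0.15 rad)) or ((x of tube_green in the frame of rack between -0.008 and 0.008 m and y of tube_green in the frame of rack between -0.08 and 0.08 m and z of tube_green in the frame of rack below 0.016 m and angle between tube_green's own z axis and vertical below 0.15 rad) and (x of tube_white in the frame of rack between -0.008 and 0.008 m and y of tube_white in the frame of rack between -0.08 and 0.08 m and z of tube_white in the frame of rack below 0.016 m and angle between tube_white's own z axis and vertical below 0.15 rad)) or ((x of tube_green in the frame of rack between -0.008 and 0.008 m and y of tube_green in the frame of rack between -0.08 and 0.08 m and z of tube_green in the frame of rack below 0.016 m and angle between tube_green's own z axis and vertical below 0.15 rad) and (x of tube_yellow in the frame of rack between -0.008 and 0.008 m and y of tube_yellow in the frame of rack between -0.08 and 0.08 m and z of tube_yellow in the frame of rack below 0.016 m and angle between tube_yellow's own z axis and vertical below 0.15 rad)) or ((x of tube_black in the frame of rack between -0.008 and 0.008 m and y of tube_black in the frame of rack between -0.08 and 0.08 m and z of tube_black in the frame of rack below 0.016 m and angle between tube_black's own z axis and vertical below 0.15 rad) and (x of tube_white in the frame of rack between -0.008 and 0.008 m and y of tube_white in the frame of rack between -0.08 and 0.08 m and z of tube_white in the frame of rack below 0.016 m and angle between tube_white's own z axis and vertical below 0.15 rad)) or ((x of tube_black in the frame of rack between -0.008 and 0.008 m and y of tube_black in the frame of rack between -0.08 and 0.08 m and z of tube_black in the frame of rack below 0.016 m and angle between tube_black's own z axis and vertical below 0.15 rad) and (x of tube_yellow in the frame of rack between -0.008 and 0.008 m and y of tube_yellow in the frame of rack between -0.08 and 0.08 m and z of tube_yellow in the frame of rack below 0.016 m and angle between tube_yellow's own z axis and vertical below 0.15 rad)) or ((x of tube_black in the frame of rack between -0.008 and 0.008 m and y of tube_black in the frame of rack between -0.08 and 0.08 m and z of tube_black in the frame of rack below 0.016 m and angle between tube_black's own z axis and vertical below 0.15 rad) and (x of tube_green in the frame of rack between -0.008 and 0.008 m and y of tube_green in the frame of rack between -0.08 and 0.08 m and z of tube_green in the frame of rack below 0.016 m and angle between tube_green's own z axis and vertical below 0.15 rad)))), for 0.2 s.
2. The orange-capped tube stands seated in the aluminium stand (horizontal distance between sample and stand below 0.008 m and z of sample in the frame of stand below 0.016 m and angle between sample's own z axis and vertical below 0.15 rad), for 0.2 s.
3. The blue-capped balance tube stands seated in the middle place of the insert (horizontal distance between blank and insert below 0.008 m and z of blank in the frame of insert below 0.016 m and angle between blank's own z axis and vertical below 0.15 rad), for 0.2 s.
At the end, for the whole second after the job is handed in: Orange-capped tube in the stand and balance tube in the insert's middle place, each within 8 mm of the sleeve axis and 6 mm of its floor; all four red-capped tubes within 8 mm of where they started; every tube within 0.15 rad of upright and at rest (all of step 2 and all of step 3 and distance of each of tube_white, tube_yellow, tube_green, tube_black from where it was at the start of the episode below 0.008 m and angle between each of tube_white, tube_yellow, tube_green, tube_black's own z axis and vertical below 0.15 rad and linear speed of each of tube_white, tube_yellow, tube_green, tube_black, sample, blank below 0.02 m/s); the robot touches nothing.
It fails at once if A tube is tipped over (more than 0.6 rad) (angle between any of tube_white, tube_yellow, tube_green, tube_black, sample, blank's own z axis and vertical above 0.6 rad).
It fails at once if The amber bottle is moved by more than 20 mm (distance of amber_bottle from where it was at the start of the episode above 0.02 m).
It also fails if it takes over 144 s, if anything falls off the work surface, if the arm or the gripper's body presses on something with over 40 N, if the wrist force passes 120 N, or if a joint passes its speed limit or range.

### The arm

A 7-joint arm with a two-finger parallel gripper is mounted at the origin on a cart in front of the work surface, level with it; the furniture and walls round the work are solid. World frame = base frame: x ahead of the robot, y to its left, z up, the work surface at z = 0. Lengths are in m, angles in rad, forces in N, time in s.
With the tool pointing down it reaches from about 0.4 to 0.875 m from the base axis. Payload 19.3 kg.
Tool frame: the origin (TCP) lies midway between the tips of the shut fingers; the grasp point (between the pads) lies bot.pinch_z behind it (bot.pinch_z is the distance from the TCP to the grasp point, in m); z points along the fingers, y is the line along which they close (so a half turn about z gives the same grasp; the last joint's range is limited). The gripper opens to 85 mm and grips with 20 to 120 N. Pads are 22 mm wide; open, the fingers measure 114 mm over their backs; the gripper's body (76 mm by 85 mm) begins 54 mm behind the grasp point. The pads swing forward as they close: fully open they stand 13 mm farther back than shut.
Start: joints at [1.147, 0.521, -0.036, 1.599, 0.021, 1.021, -0.113], TCP at [0.217, -0.586, 0.231] pointing down, gripper open.
Joint ranges: [-2.91, 2.91], [-0.3, 2.13], [-1.5, 1.42], [0.17, 2.43], [-1.26, 4.41], [0.16, 1.93], [-2.52, 2.52]. Speed limits (rad/s): [1.89, 1.89, 2.39, 2.39, 3.01, 3.01, 3.01].

### API

Orientations are given as [roll, pitch, yaw] about the fixed x, y, z axes, in that order (R = Rz(yaw) Ry(pitch) Rx(roll)).
In Python, from workcell import readout, grab_frame, camera_info, workorder, bot gives the robot as it stands. The module is installed in compiled form; this text tells all that it offers.
- The arm moves only by the tool drive_tool, never from a script. Its argument "targets" is a list of rows, each an object of numbers: "dx", "dy", "dz": the shift along the tool's x, y, z as a fraction of full scale; "yaw": the turn about the tool's z as a fraction of full scale; "fingers": the closure, from 0 (fully open) to 1 (shut). In form: [{"dx": .., "dy": .., "dz": .., "yaw": .., "fingers": ..}, ...]. A call has 1 to 20 rows; each row shifts and turns the commanded pose from where the row before left it, along the tool's axes as they then stand; what a row does not reach is not made up. Full scale, the value 1, is 0.1 m for a shift and 90 degrees for a turn. A row lasts 1/10 s, in which the tool goes at most 50 mm and 8.59 degrees, less where a joint would pass 70% of its speed; a pose out of reach is approached as far as the arm can. A call with a number of a shift or a turn outside -1 to 1 is refused whole. A call with a gripper value outside its range is refused whole. The fingers move at their own pace and stop on an object; "squeeze" is the grip in N (left out, the last holds). Time passes only in rows, so rows that do not move let the fingers close. It gives the time, the measured TCP pose, the force, the opening and the grip force at its end, in the units of the state.
- readout.observe(): the state, without advancing time (a new reading comes with each control period).
- grab_frame(name): name is "side" or "top" or "wrist"; returns the picture (384x512x3 uint8, blue, green, red); there is no depth.
- camera_info(name): a dict with "fx", "fy", "cx", "cy" (pixels), "D" ([k1, k2, p1, p2, k3] as OpenCV has them; the pictures are not rectified), "T" (4x4, takes a point from camera to world coordinates); the wrist camera has in their place "hand_eye" (4x4, takes a point from camera to tool coordinates, whose origin is the TCP and whose axes are the flange's). Camera axes: x right, y up, looking along -z (the intrinsics and any distortion apply to the point x, -y, -z); pixel columns grow to the right and rows downward; lengths in m; the calibration is good to about 2 mm. A picture is of the moment at which its call begins: read the wrist's pose just before it. camera_info takes no time and is no camera call.
- workorder.job_done(): hands the job in; it is judged then, once.
The state is a dict: "clock": time; "qpos": joint angles; "qd": joint speeds; "joint_efforts": joint torques, N m; "position": TCP position; "tool_rot": TCP orientation; "force": force on the tool from outside, world axes, zero at the start; "moment": the same for the moment, N m; "grip_width": finger opening in m; "finger_force": force on a finger pad.
Only numpy, scipy, OpenCV 4.12 (cv2) and the standard library are available. Lean on these libraries where they do the work, as an engineer would, in place of code of your own. Each camera call takes 0.05 s, during which the arm holds its last target. There are 200 camera calls.

## Working session

There is one attempt and no reset: what is moved stays moved. The work goes in short steps, Python scripts to look and compute and a tool call to move; the robot and the scene stay as the last step left them, time stands still between calls to the robot, and variables do not carry over. Pictures are saved under pics/ and viewed, at most 14 in all, crops included, and the job is handed in when it is done.

Besides the shell and the picture viewer there is one more tool, called after "Request:" by a JSON object that holds its "name" and its "arguments". drive_tool: Moves the arm, as the interface text tells. Shift numbers are shares of 0.1 m and turn numbers shares of 90 degrees, none past 1 either way. Its arguments: {"type":"object","properties":{"targets":{"type":"array","items":{"type":"object","properties":{"dx":{"type":"number","minimum":-1,"maximum":1},"dy":{"type":"number","minimum":-1,"maximum":1},"dz":{"type":"number","minimum":-1,"maximum":1},"yaw":{"type":"number","minimum":-1,"maximum":1},"fingers":{"type":"number"}}}},"squeeze":{"type":"number"}},"required":["targets"]}

```bash
mkdir -p pics; cat > h.py <<'E'
import numpy as np, cv2
from scipy.spatial.transform import Rotation as R
from workcell import readout, grab_frame, camera_info, workorder, bot
def toolT(s):
    T=np.eye(4); T[:3,:3]=R.from_euler('xyz',s['tool_rot']).as_matrix(); T[:3,3]=s['position']; return T
def ray(name,uv,T=None):
    c=camera_info(name); K=np.array([[c['fx'],0,c['cx']],[0,c['fy'],c['cy']],[0,0,1]])
    M=np.array(c['T']) if T is None else T@np.array(c['hand_eye'])
    p=cv2.undistortPoints(np.array([[uv]],float),K,np.array(c['D'],float)).ravel()
    d=M[:3,:3]@np.array([p[0],-p[1],-1]); return M[:3,3],d/np.linalg.norm(d)
def atz(name,uv,z,T=None):
    o,d=ray(name,uv,T); return o+d*(z-o[2])/d[2]
def tri(rs):
    A=sum(np.eye(3)-np.outer(d,d) for o,d in rs); b=sum((np.eye(3)-np.outer(d,d))@o for o,d in rs)
    p=np.linalg.solve(A,b); return p,[float(np.linalg.norm((np.eye(3)-np.outer(d,d))@(p-o))) for o,d in rs]
def proj(name,p,T=None):
    c=camera_info(name); K=np.array([[c['fx'],0,c['cx']],[0,c['fy'],c['cy']],[0,0,1]])
    M=np.array(c['T']) if T is None else T@np.array(c['hand_eye'])
    q=np.linalg.inv(M)@np.append(p,1); q=np.array([q[0],-q[1],-q[2]])
    return cv2.projectPoints(q.reshape(1,1,3),np.zeros(3),np.zeros(3),K,np.array(c['D'],float))[0].ravel()
E
python3 - <<'E'
from h import *
s=readout.observe(); print({k:np.round(v,3) for k,v in s.items()}, bot.pinch_z)
for n in('top','side'):
    f=grab_frame(n); cv2.imwrite(f'pics/{n}0.png',f)
    print(n,np.round(camera_info(n)['T'],3))
    cv2.imwrite(f'pics/{n}0b.png',cv2.resize(f,(800,600),interpolation=cv2.INTER_CUBIC))
print(np.round(camera_info('wrist')['hand_eye'],3))
E
```

```text
{'clock': np.float64(0.0), 'qpos': array([ 1.147,  0.522, -0.036,  1.6  ,  0.021,  1.021, -0.113]), 'qd': array([-0.001, -0.001, -0.001, -0.001, -0.002, -0.   , -0.   ]), 'joint_efforts': array([-1.0000e-03, -9.2711e+01,  1.9800e+00, -3.6993e+01,  1.8000e-02,
        8.0000e-03, -0.0000e+00]), 'position': array([ 0.216, -0.586,  0.231]), 'tool_rot': array([-3.14 ,  0.   ,  0.354]), 'force': array([ 0.273, -0.424, -0.334]), 'moment': array([-0.004, -0.024, -0.017]), 'finger_force': np.float64(0.0), 'grip_width': np.float64(0.086)} 0.0187
top [[-0.011  0.99  -0.139  0.365]
 [-1.    -0.009  0.015 -0.026]
 [ 0.014  0.139  0.99   1.35 ]
 [ 0.     0.     0.     1.   ]]
side [[ 0.999  0.016 -0.048  0.515]
 [-0.051  0.394 -0.918 -1.169]
 [ 0.004  0.919  0.394  0.522]
 [ 0.     0.     0.     1.   ]]
[[-0.001  0.957  0.289  0.073]
 [ 1.     0.001 -0.    -0.   ]
 [-0.001  0.289 -0.957 -0.142]
 [ 0.     0.     0.     1.   ]]
```

View pics/top0b.png

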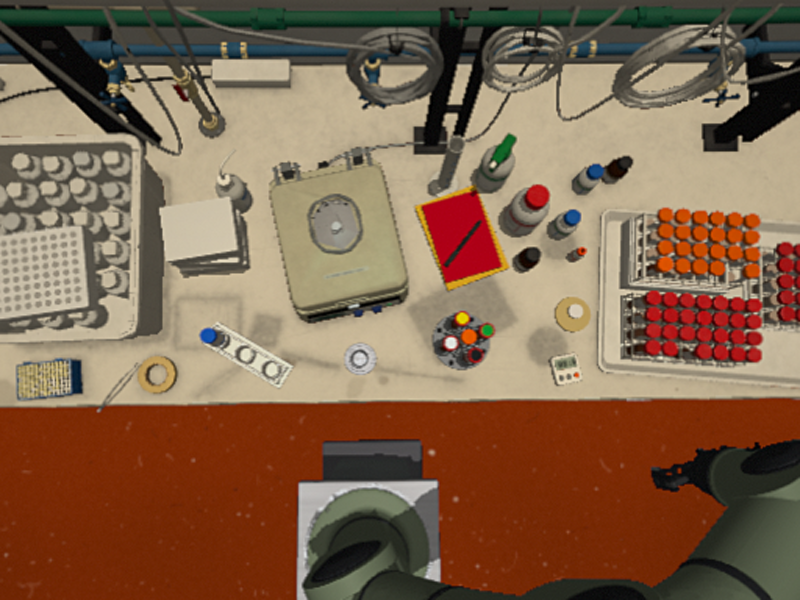

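View pics/side0b.png

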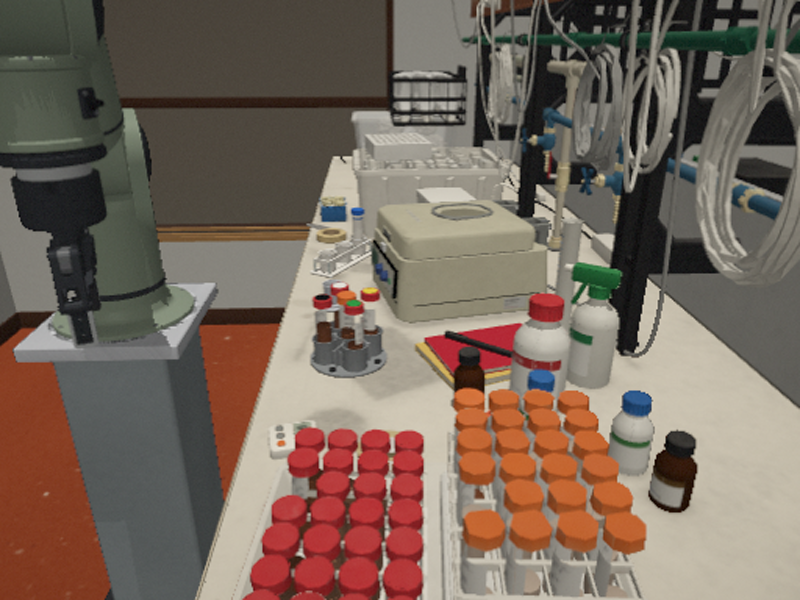

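The top view (800×600 scale) shows the insert caps: yellow (462,319), green (487,330), orange (469,338), white (451,343) and black (475,354). The stand is at (360,359). In the rack, blue is at (208,336) and the free places are near (246,354) and (272,369). The amber bottle is at (527,259). The side view shows the same insert, with its caps near (345,298). Next I'll enlarge the top crops.

```bash
python3 - <<'E'
import cv2, numpy as np
f=cv2.imread('pics/top0.png')
a=f[190:250,120:200]; b=f[190:250,265:345-0]; 
o=np.hstack([cv2.resize(x,None,fx=5,fy=5,interpolation=cv2.INTER_CUBIC) for x in(a,b)])
s=cv2.imread('pics/side0.png'); c=s[120:210,190:270]
o2=np.hstack([cv2.resize(s[125:185,190:270],None,fx=5,fy=5,interpolation=cv2.INTER_CUBIC),cv2.resize(f[195:255,190:270],None,fx=5,fy=5,interpolation=cv2.INTER_CUBIC)])
cv2.imwrite('pics/c1.png',np.vstack([o,o2]))
E
```

```text
(no output)
```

View pics/c1.png

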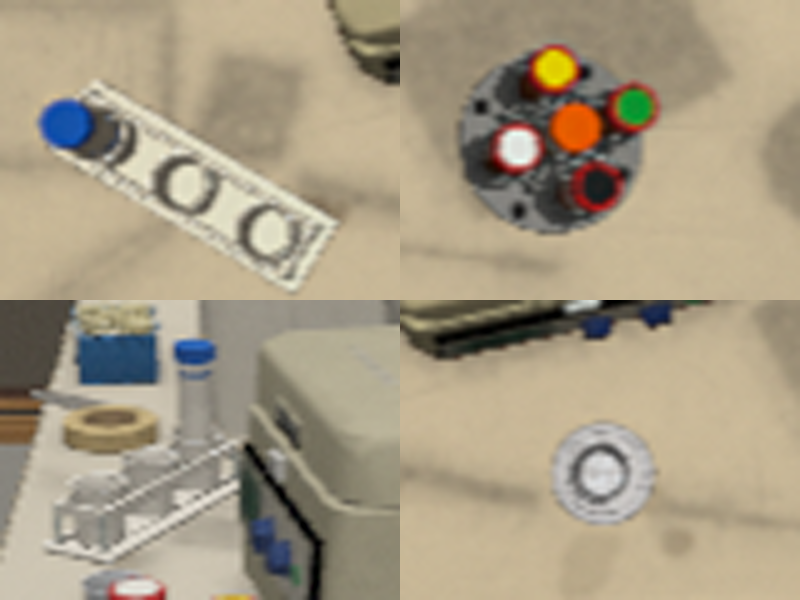

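The crops show these positions, in crop pixels: yellow (554,70), green (634,107), orange (576,128), white (518,149), black (598,187). Blue is at (68,124), the free rims at (187,185) and (271,233), and the stand's rim at (601,472).

```bash
python3 - <<'E'
from h import *
g=lambda U,V,x,y:((U+.5)/5-.5+x,(V+.5)/5-.5+y)
for n,p,z in [('yel',g(154,70,265,190),.124),('grn',g(234,107,265,190),.124),('ora',g(176,128,265,190),.124),('whi',g(118,149,265,190),.124),('blk',g(198,187,265,190),.124),
 ('blue',g(68,124,120,190),.124),('mid',g(187,185,120,190),.05),('end',g(271,233,120,190),.05),('stand',g(201,172,190,195),.05),('disc',g(151,137,265,190),.005)]:
    q=atz('top',p,z); print(n,np.round(q,4),np.round(proj('side',q)*800/512,0))
E
```

```text
yel [ 0.5081 -0.209   0.124 ] [368. 290.]
grn [ 0.4824 -0.2623  0.124 ] [352. 303.]
ora [ 0.4686 -0.2226  0.124 ] [345. 294.]
whi [ 0.4548 -0.1831  0.124 ] [338. 285.]
blk [ 0.4287 -0.2362  0.124 ] [321. 297.]
blue [0.477  0.3362 0.124 ] [356. 208.]
mid [0.4396 0.2732 0.05  ] [341. 244.]
end [0.4052 0.2134 0.05  ] [326. 252.]
stand [0.4283 0.0159 0.05  ] [331. 283.]
disc [ 0.4721 -0.223   0.005 ] [349. 356.]
```

Request:
{"name": "drive_tool", "arguments": {"targets": [{"dz": -0.3, "fingers": 0}, {"dz": -0.3, "fingers": 0}, {"dx": 0.2, "dy": -0.13, "fingers": 0}, {"dx": 0.24, "dy": -0.17, "fingers": 0}, {"dx": 0.24, "dy": -0.17, "fingers": 0}, {"dx": 0.24, "dy": -0.17, "fingers": 0}, {"dx": 0.24, "dy": -0.17, "fingers": 0}, {"dx": 0.24, "dy": -0.17, "fingers": 0}, {"dx": 0.24, "dy": -0.17, "fingers": 0}, {"dx": 0.24, "dy": -0.17, "fingers": 0}, {"dx": 0.24, "dy": -0.17, "fingers": 0}, {"dx": 0.24, "dy": -0.17, "fingers": 0}, {"dx": 0.24, "dy": -0.17, "fingers": 0}, {"dx": 0.24, "dy": -0.17, "fingers": 0}, {"dx": 0.24, "dy": -0.17, "fingers": 0}, {"dx": 0.24, "dy": -0.17, "fingers": 0}, {"dx": 0.24, "dy": -0.17, "fingers": 0}, {"fingers": 0}, {"fingers": 0}]}}

```text
invalid input
```

```bash
python3 - <<'E'
from h import *
s=readout.observe(); T=toolT(s); np.save('pics/w1T.npy',T); f=grab_frame('wrist'); cv2.imwrite('pics/w1.png',f)
print(s['clock'],np.round(s['position'],4),np.round(s['tool_rot'],4),np.round(s['force'],1))
cv2.imwrite('pics/w1b.png',cv2.resize(f,(800,600),interpolation=cv2.INTER_CUBIC))
E
```

```text
0.1 [ 0.2164 -0.586   0.2308] [-3.1406e+00  1.0000e-04  3.5380e-01] [-0.7  0.6  0.1]
```

View pics/w1b.png

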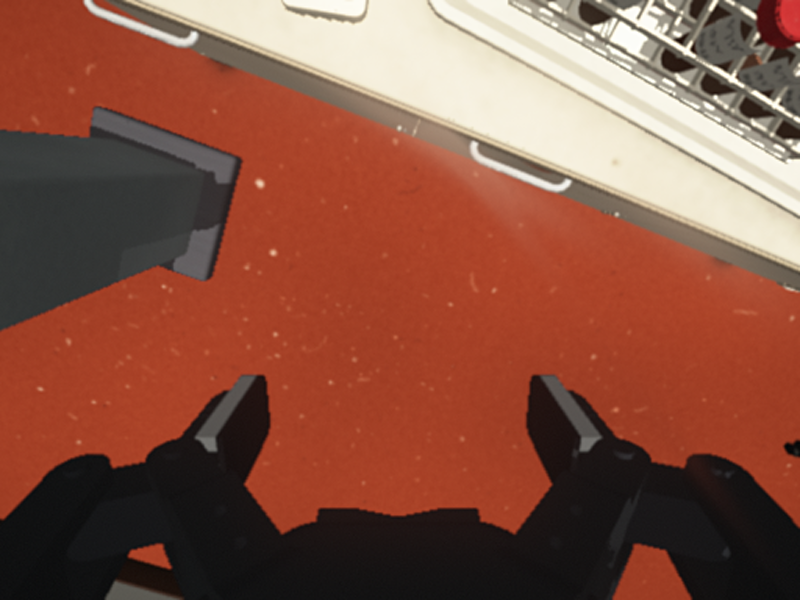

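The call was refused and the arm hasn't moved. The wrist view shows only the open fingers over the floor. I'll send full rows with every key.

Request:
{"name": "drive_tool", "arguments": {"squeeze": 40, "targets": [{"dx": 0, "dy": 0, "dz": -0.3, "yaw": 0, "fingers": 0}, {"dx": 0, "dy": 0, "dz": -0.3, "yaw": 0, "fingers": 0}, {"dx": 0.2, "dy": -0.13, "dz": 0, "yaw": 0, "fingers": 0}, {"dx": 0.24, "dy": -0.17, "dz": 0, "yaw": 0, "fingers": 0}, {"dx": 0.24, "dy": -0.17, "dz": 0, "yaw": 0, "fingers": 0}, {"dx": 0.24, "dy": -0.17, "dz": 0, "yaw": 0, "fingers": 0}, {"dx": 0.24, "dy": -0.17, "dz": 0, "yaw": 0, "fingers": 0}, {"dx": 0.24, "dy": -0.17, "dz": 0, "yaw": 0, "fingers": 0}, {"dx": 0.24, "dy": -0.17, "dz": 0, "yaw": 0, "fingers": 0}, {"dx": 0.24, "dy": -0.17, "dz": 0, "yaw": 0, "fingers": 0}, {"dx": 0.24, "dy": -0.17, "dz": 0, "yaw": 0, "fingers": 0}, {"dx": 0.24, "dy": -0.17, "dz": 0, "yaw": 0, "fingers": 0}, {"dx": 0.24, "dy": -0.17, "dz": 0, "yaw": 0, "fingers": 0}, {"dx": 0.24, "dy": -0.17, "dz": 0, "yaw": 0, "fingers": 0}, {"dx": 0.24, "dy": -0.17, "dz": 0, "yaw": 0, "fingers": 0}, {"dx": 0.24, "dy": -0.17, "dz": 0, "yaw": 0, "fingers": 0}, {"dx": 0.1, "dy": -0.07, "dz": 0, "yaw": 0, "fingers": 0}, {"dx": 0, "dy": 0, "dz": 0, "yaw": 0, "fingers": 0}, {"dx": 0, "dy": 0, "dz": 0, "yaw": 0, "fingers": 0}]}}

```text
clock: 2.05
position: [0.4533, -0.2425, 0.2912]
tool_rot: [3.142, 0.001, 0.353]
force: [-0.0, -1.1, -0.3]
grip_width: 0.0854
finger_force: 0.0
```

```bash
python3 - <<'E'
from h import *
s=readout.observe(); T=toolT(s); np.save('pics/w1T.npy',T); f=grab_frame('wrist'); cv2.imwrite('pics/w1.png',f)
print(s['clock'],np.round(s['position'],4),np.round(s['tool_rot'],4),np.round(s['force'],1))
cv2.imwrite('pics/w1c.png',cv2.resize(f,(800,600),interpolation=cv2.INTER_CUBIC))
E
```

```text
2.05 [ 0.4533 -0.2425  0.2912] [3.1415e+00 6.0000e-04 3.5320e-01] [-0.  -1.1 -0.3]
```

View pics/w1c.png

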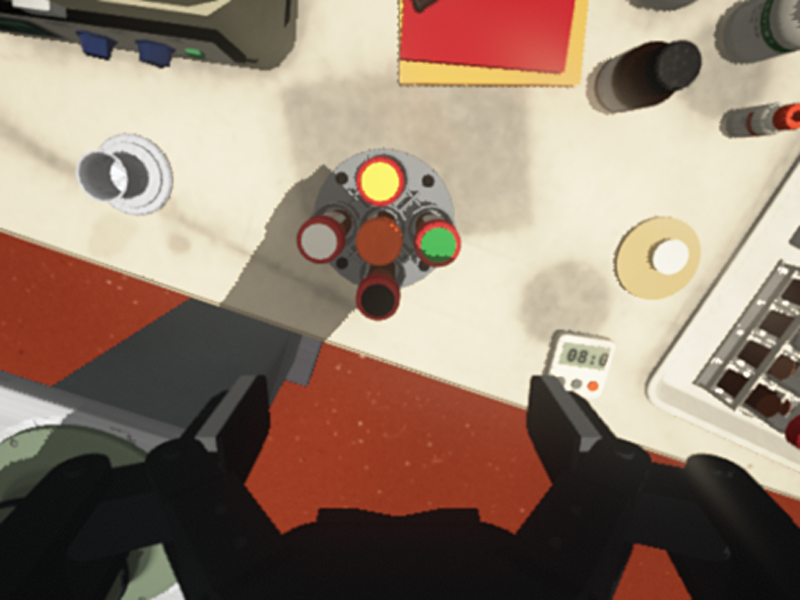

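The wrist view (800×600) shows the caps clearly: yellow (380,180), white (321,241), orange (379,242), green (438,243), black (378,299). The stand's sleeve rim is at about (103,176).

```bash
python3 - <<'E'
from h import *
T=np.load('pics/w1T.npy'); sc=512/800
g=lambda U,V,x,y:((U+.5)/5-.5+x,(V+.5)/5-.5+y)
W=dict(yel=(380,180),whi=(321,241),ora=(379.5,242),grn=(438,243),blk=(378,299),stand=(103,176))
P=dict(yel=g(154,70,265,190),grn=g(234,107,265,190),ora=g(176,128,265,190),whi=g(118,149,265,190),blk=g(198,187,265,190),stand=g(201,172,190,195))
for n in W:
    w=(np.array(W[n])+.5)*sc-.5; z=.05 if n=='stand' else .124
    p,e=tri([ray('top',P[n]),ray('wrist',w,T)])
    print(n,'wrist@z',np.round(atz('wrist',w,z,T),4),'tri',np.round(p,4),np.round(e,4))
E
```

```text
yel wrist@z [ 0.5092 -0.2089  0.124 ] tri [ 0.5087 -0.2091  0.121 ] [0.0004 0.0004]
whi wrist@z [ 0.4557 -0.1838  0.124 ] tri [ 0.455  -0.1835  0.1209] [0. 0.]
ora wrist@z [ 0.4692 -0.2227  0.124 ] tri [ 0.4688 -0.2229  0.1219] [0.0001 0.0001]
grn wrist@z [ 0.4828 -0.2617  0.124 ] tri [ 0.4826 -0.2622  0.1229] [0.0004 0.0004]
blk wrist@z [ 0.4293 -0.2357  0.124 ] tri [ 0.4289 -0.2361  0.1229] [0.0003 0.0003]
stand wrist@z [0.4293 0.0147 0.05  ] tri [0.4286 0.0161 0.0476] [0.0002 0.0002]
```

Request:
{"name": "drive_tool", "arguments": {"squeeze": 40, "targets": [{"dx": 0.21, "dy": -0.04, "dz": 0, "yaw": 0, "fingers": 0}, {"dx": 0.21, "dy": -0.04, "dz": 0, "yaw": 0, "fingers": 0}, {"dx": 0.216, "dy": -0.043, "dz": 0, "yaw": 0, "fingers": 0}, {"dx": 0, "dy": 0, "dz": 0.2, "yaw": 0, "fingers": 0}, {"dx": 0, "dy": 0, "dz": 0.3, "yaw": 0, "fingers": 0}, {"dx": 0, "dy": 0, "dz": 0.3, "yaw": 0, "fingers": 0}, {"dx": 0, "dy": 0, "dz": 0.3, "yaw": 0, "fingers": 0}, {"dx": 0, "dy": 0, "dz": 0.3, "yaw": 0, "fingers": 0}, {"dx": 0, "dy": 0, "dz": 0.3, "yaw": 0, "fingers": 0}, {"dx": 0, "dy": 0, "dz": 0.2, "yaw": 0, "fingers": 0}, {"dx": 0, "dy": 0, "dz": 0.07, "yaw": 0, "fingers": 0}, {"dx": 0, "dy": 0, "dz": 0, "yaw": 0, "fingers": 0}, {"dx": 0, "dy": 0, "dz": 0, "yaw": 0, "fingers": 0}]}}

```text
clock: 3.4
position: [0.5095, -0.2088, 0.0952]
tool_rot: [3.141, -0.001, 0.353]
force: [-0.3, -0.0, 2.0]
grip_width: 0.0853
finger_force: 0.0
```

Request:
{"name": "drive_tool", "arguments": {"squeeze": 40, "targets": [{"dx": 0, "dy": 0, "dz": 0, "yaw": 0, "fingers": 1}, {"dx": 0, "dy": 0, "dz": 0, "yaw": 0, "fingers": 1}, {"dx": 0, "dy": 0, "dz": 0, "yaw": 0, "fingers": 1}, {"dx": 0, "dy": 0, "dz": 0, "yaw": 0, "fingers": 1}, {"dx": 0, "dy": 0, "dz": 0, "yaw": 0, "fingers": 1}, {"dx": 0, "dy": 0, "dz": 0, "yaw": 0, "fingers": 1}, {"dx": 0, "dy": 0, "dz": 0, "yaw": 0, "fingers": 1}, {"dx": 0, "dy": 0, "dz": 0, "yaw": 0, "fingers": 1}, {"dx": 0, "dy": 0, "dz": 0, "yaw": 0, "fingers": 1}, {"dx": 0, "dy": 0, "dz": 0, "yaw": 0, "fingers": 1}]}}

```text
clock: 4.4
position: [0.5096, -0.2083, 0.0948]
tool_rot: [3.141, -0.001, 0.354]
force: [0.3, -0.8, 6.6]
grip_width: 0.0325
finger_force: 39.1
```

Request:
{"name": "drive_tool", "arguments": {"squeeze": 40, "targets": [{"dx": 0, "dy": 0, "dz": -0.1, "yaw": 0, "fingers": 1}, {"dx": 0, "dy": 0, "dz": -0.2, "yaw": 0, "fingers": 1}, {"dx": 0, "dy": 0, "dz": -0.3, "yaw": 0, "fingers": 1}, {"dx": 0, "dy": 0, "dz": -0.3, "yaw": 0, "fingers": 1}, {"dx": 0, "dy": 0, "dz": -0.3, "yaw": 0, "fingers": 1}, {"dx": 0, "dy": 0, "dz": -0.3, "yaw": 0, "fingers": 1}, {"dx": 0, "dy": 0, "dz": 0, "yaw": 0, "fingers": 1}, {"dx": 0, "dy": 0, "dz": 0, "yaw": 0, "fingers": 1}]}}

```text
clock: 5.2
position: [0.5092, -0.2082, 0.2451]
tool_rot: [3.141, -0.001, 0.354]
force: [1.1, 0.4, -1.6]
grip_width: 0.0326
finger_force: 39.8
```

Request:
{"name": "drive_tool", "arguments": {"squeeze": 40, "targets": [{"dx": 0.01, "dy": -0.1, "dz": 0, "yaw": 0, "fingers": 1}, {"dx": 0.02, "dy": -0.2, "dz": 0, "yaw": 0, "fingers": 1}, {"dx": 0.027, "dy": -0.3, "dz": 0, "yaw": 0, "fingers": 1}, {"dx": 0.027, "dy": -0.3, "dz": 0, "yaw": 0, "fingers": 1}, {"dx": 0.027, "dy": -0.3, "dz": 0, "yaw": 0, "fingers": 1}, {"dx": 0.027, "dy": -0.3, "dz": 0, "yaw": 0, "fingers": 1}, {"dx": 0.027, "dy": -0.3, "dz": 0, "yaw": 0, "fingers": 1}, {"dx": 0.027, "dy": -0.3, "dz": 0, "yaw": 0, "fingers": 1}, {"dx": 0.027, "dy": -0.3, "dz": 0, "yaw": 0, "fingers": 1}, {"dx": 0.027, "dy": -0.3, "dz": 0, "yaw": 0, "fingers": 1}, {"dx": 0.027, "dy": -0.3, "dz": 0, "yaw": 0, "fingers": 1}, {"dx": 0.027, "dy": -0.3, "dz": 0, "yaw": 0, "fingers": 1}, {"dx": 0.027, "dy": -0.3, "dz": 0, "yaw": 0, "fingers": 1}, {"dx": 0.027, "dy": -0.3, "dz": 0, "yaw": 0, "fingers": 1}, {"dx": 0.027, "dy": -0.3, "dz": 0, "yaw": 0, "fingers": 1}, {"dx": 0.027, "dy": -0.3, "dz": 0, "yaw": 0, "fingers": 1}, {"dx": 0.027, "dy": -0.3, "dz": 0, "yaw": 0, "fingers": 1}, {"dx": 0, "dy": 0, "dz": 0, "yaw": 0, "fingers": 1}, {"dx": 0, "dy": 0, "dz": 0, "yaw": 0, "fingers": 1}]}}

```text
clock: 7.1
position: [0.3828, 0.2573, 0.2435]
tool_rot: [3.141, 0.002, 0.355]
force: [0.8, -0.3, -0.2]
grip_width: 0.0326
finger_force: 39.8
```

```bash
python3 - <<'E'
from h import *
s=readout.observe(); T=toolT(s); np.save('pics/w2T.npy',T); f=grab_frame('wrist'); cv2.imwrite('pics/w2.png',f)
print(s['clock'],np.round(s['position'],4),np.round(s['tool_rot'],4),np.round(s['force'],1))
cv2.imwrite('pics/w2b.png',cv2.resize(f,(800,600),interpolation=cv2.INTER_CUBIC))
E
```

```text
7.1 [0.3828 0.2573 0.2435] [3.1413e+00 1.7000e-03 3.5540e-01] [ 0.8 -0.3 -0.2]
```

View pics/w2b.png

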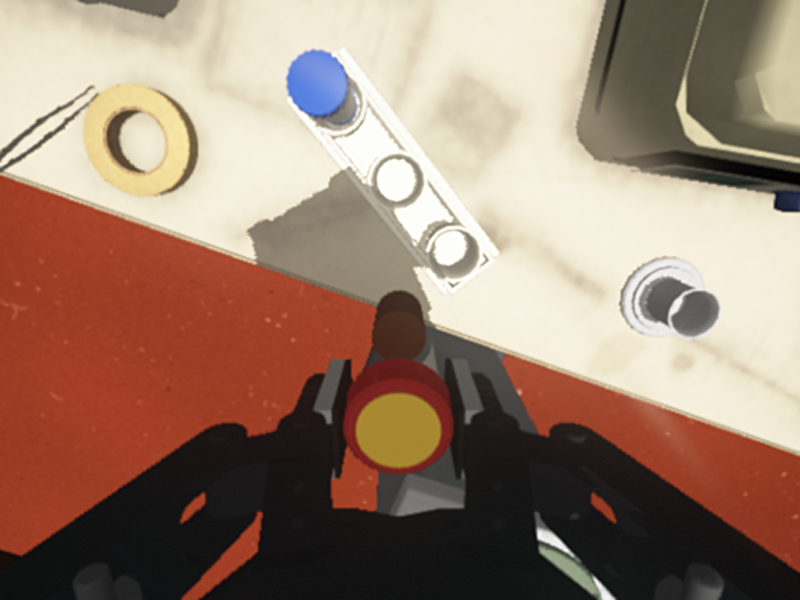

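The yellow tube is held straight, with its disc at (398,430). The rack's free places are near (397,181) and (455,252), blue is at (317,83) and the stand rim at (692,312). I'll enlarge for the rims.

```bash
python3 - <<'E'
import cv2,numpy as np
f=cv2.imread('pics/w2.png')
a=cv2.resize(f[90:190,225:325],(500,500),interpolation=cv2.INTER_CUBIC)
b=cv2.resize(f[160:220,400:460],(300,300),interpolation=cv2.INTER_CUBIC)
o=np.zeros((500,800,3),np.uint8); o[:,:500]=(a*.75).astype(np.uint8); o[:300,500:]=b
cv2.imwrite('pics/c2.png',o)
E
```

```text
(no output)
```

View pics/c2.png

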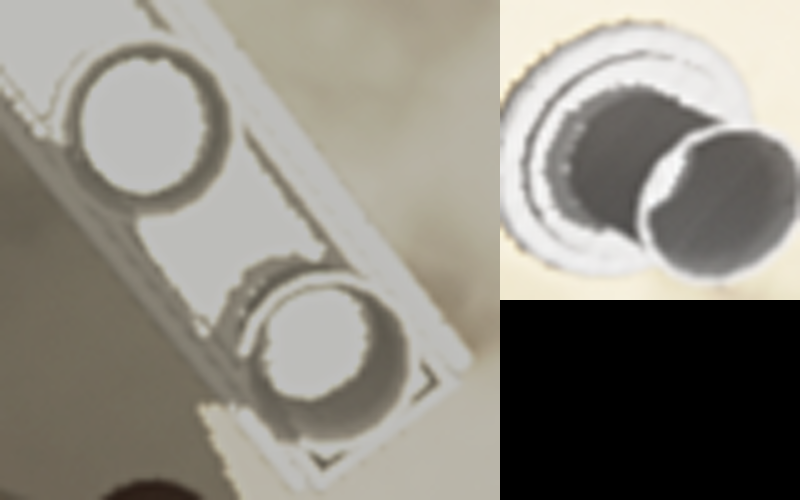

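In the crop, the middle rim centre is at (147,129), the end rim at (328,357), and the stand rim at (721,203), just inside the crop edge.

```bash
python3 - <<'E'
from h import *
T=np.load('pics/w2T.npy'); sc=512/800
g=lambda U,V,x,y:((U+.5)/5-.5+x,(V+.5)/5-.5+y)
W=dict(mid=g(147,129,225,90),end=g(328,357,225,90),stand=g(221,203,400,160),blue=((317+.5)*sc-.5,83.5*sc-.5))
P=dict(mid=g(187,185,120,190),end=g(271,233,120,190),stand=g(201,172,190,195),blue=g(68,124,120,190))
for n in W:
    p,e=tri([ray('top',P[n]),ray('wrist',W[n],T)]); z=.124 if n=='blue' else .05
    print(n,np.round(atz('wrist',W[n],z,T),4),np.round(atz('top',P[n],z),4),'tri',np.round(p,4),np.round(e,4))
d=atz('wrist',((398.5)*sc-.5,430.5*sc-.5),.2435+.03,T); print('disc in tool',np.round(np.linalg.inv(T)@np.append(d,1),4))
E
```

```text
mid [0.4413 0.2796 0.05  ] [0.4396 0.2732 0.05  ] tri [0.4408 0.2792 0.0242] [0.0003 0.0003]
end [0.4066 0.2204 0.05  ] [0.4052 0.2134 0.05  ] tri [0.405  0.2169 0.0329] [0.0007 0.0007]
stand [0.4283 0.0181 0.05  ] [0.4283 0.0159 0.05  ] tri [0.4283 0.016  0.0474] [0.0001 0.0001]
blue [0.4767 0.339  0.124 ] [0.477  0.3362 0.124 ] tri [0.48   0.3461 0.0906] [0.0001 0.0001]
disc in tool [-8.e-04 -2.e-04 -3.e-02  1.e+00]
```

Request:
{"name": "drive_tool", "arguments": {"squeeze": 40, "targets": [{"dx": 0.2, "dy": 0, "dz": 0, "yaw": 0, "fingers": 1}, {"dx": 0.2, "dy": 0, "dz": 0, "yaw": 0, "fingers": 1}, {"dx": 0.226, "dy": 0, "dz": 0.2, "yaw": 0, "fingers": 1}, {"dx": 0, "dy": 0, "dz": 0.2, "yaw": 0, "fingers": 1}, {"dx": 0, "dy": 0, "dz": 0, "yaw": 0, "fingers": 1}, {"dx": 0, "dy": 0, "dz": 0, "yaw": 0, "fingers": 1}]}}

```text
clock: 7.75
position: [0.4423, 0.2781, 0.2045]
tool_rot: [3.141, 0.001, 0.353]
force: [-0.0, -0.5, -0.5]
grip_width: 0.0326
finger_force: 39.8
```

```bash
python3 - <<'E'
from h import *
s=readout.observe(); T=toolT(s); np.save('pics/w3T.npy',T); f=grab_frame('wrist'); cv2.imwrite('pics/w3.png',f); t=grab_frame('side'); cv2.imwrite('pics/s3.png',t)
print(s['clock'],np.round(s['position'],4),np.round(s['tool_rot'],4),np.round(s['force'],1))
a=cv2.resize(f[0:300,150:350],(400,600),interpolation=cv2.INTER_CUBIC)
b=cv2.resize(t[100:200,180:247],(400,600),interpolation=cv2.INTER_CUBIC)
cv2.imwrite('pics/c3.png',np.hstack([(a*.85).astype(np.uint8),b]))
E
```

```text
7.75 [0.4423 0.2781 0.2045] [3.1413e+00 1.0000e-03 3.5310e-01] [-0.  -0.5 -0.5]
```

View pics/c3.png

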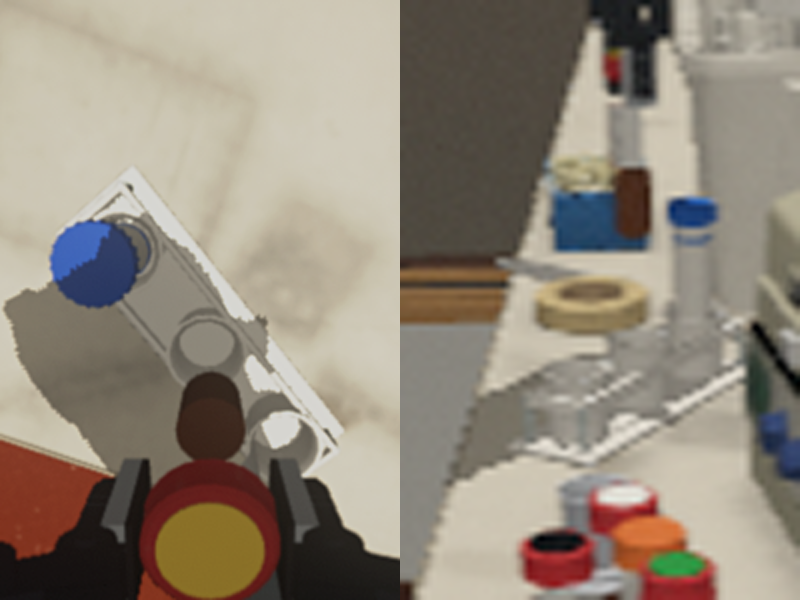

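The wrist crop (2× scale) shows blue at (93,264), the middle rim at about (206,352) and the end rim at about (282,445). The held tube hangs right in front of the middle place.

```bash
python3 - <<'E'
from h import *
T=np.load('pics/w3T.npy'); g=lambda U,V:((U+.5)/2-.5+150,(V+.5)/2-.5)
for n,p,z in [('blue',g(93,264),.124),('mid',g(206,352),.05),('end',g(282,445),.05),('disc',g(210,549),.2345)]:
    print(n,np.round(atz('wrist',p,z,T),4))
bt=(T@[0,0,.095,1])[:3]; print(bt,proj('wrist',bt,T)*2-[300,0])
E
```

```text
blue [0.4774 0.3393 0.124 ]
mid [0.4425 0.2803 0.05  ]
end [0.4065 0.2212 0.05  ]
disc [0.442  0.2782 0.2345]
[0.44222526 0.2780622  0.10948554] [209.39920281 385.91688103]
```

Request:
{"name": "drive_tool", "arguments": {"squeeze": 40, "targets": [{"dx": 0.004, "dy": -0.019, "dz": 0, "yaw": 0, "fingers": 1}, {"dx": 0, "dy": 0, "dz": 0.2, "yaw": 0, "fingers": 1}, {"dx": 0, "dy": 0, "dz": 0.2, "yaw": 0, "fingers": 1}, {"dx": 0, "dy": 0, "dz": 0.1, "yaw": 0, "fingers": 1}, {"dx": 0, "dy": 0, "dz": 0.1, "yaw": 0, "fingers": 1}, {"dx": 0, "dy": 0, "dz": 0.1, "yaw": 0, "fingers": 1}, {"dx": 0, "dy": 0, "dz": 0.1, "yaw": 0, "fingers": 1}, {"dx": 0, "dy": 0, "dz": 0, "yaw": 0, "fingers": 1}, {"dx": 0, "dy": 0, "dz": 0, "yaw": 0, "fingers": 1}]}}

```text
clock: 8.75
position: [0.4422, 0.2809, 0.1244]
tool_rot: [-3.142, 0.0, 0.354]
force: [-0.2, 0.1, 0.6]
grip_width: 0.0327
finger_force: 39.8
```

Request:
{"name": "drive_tool", "arguments": {"squeeze": 40, "targets": [{"dx": 0, "dy": 0.01, "dz": 0.1, "yaw": 0, "fingers": 1}, {"dx": 0, "dy": 0, "dz": 0.1, "yaw": 0, "fingers": 1}, {"dx": 0, "dy": 0, "dz": 0.05, "yaw": 0, "fingers": 1}, {"dx": 0, "dy": 0, "dz": 0.03, "yaw": 0, "fingers": 1}, {"dx": 0, "dy": 0, "dz": 0, "yaw": 0, "fingers": 1}, {"dx": 0, "dy": 0, "dz": 0, "yaw": 0, "fingers": 1}]}}

```text
clock: 9.35
position: [0.4426, 0.28, 0.0964]
tool_rot: [-3.141, -0.0, 0.354]
force: [0.9, 0.8, -0.2]
grip_width: 0.033
finger_force: 39.8
```

Request:
{"name": "drive_tool", "arguments": {"squeeze": 40, "targets": [{"dx": 0, "dy": 0, "dz": 0, "yaw": 0, "fingers": 0}, {"dx": 0, "dy": 0, "dz": 0, "yaw": 0, "fingers": 0}, {"dx": 0, "dy": 0, "dz": 0, "yaw": 0, "fingers": 0}, {"dx": 0, "dy": 0, "dz": 0, "yaw": 0, "fingers": 0}, {"dx": 0, "dy": 0, "dz": 0, "yaw": 0, "fingers": 0}, {"dx": 0, "dy": 0, "dz": 0, "yaw": 0, "fingers": 0}, {"dx": 0, "dy": 0, "dz": 0, "yaw": 0, "fingers": 0}, {"dx": 0, "dy": 0, "dz": -0.2, "yaw": 0, "fingers": 0}, {"dx": 0, "dy": 0, "dz": -0.3, "yaw": 0, "fingers": 0}, {"dx": 0, "dy": 0, "dz": -0.3, "yaw": 0, "fingers": 0}, {"dx": 0, "dy": 0, "dz": -0.3, "yaw": 0, "fingers": 0}, {"dx": 0, "dy": 0, "dz": -0.2, "yaw": 0, "fingers": 0}, {"dx": 0, "dy": 0, "dz": 0, "yaw": 0, "fingers": 0}]}}

```text
clock: 10.65
position: [0.4434, 0.2805, 0.2288]
tool_rot: [-3.141, -0.004, 0.354]
force: [0.5, -0.4, 0.5]
grip_width: 0.0854
finger_force: 0.0
```

Request:
{"name": "drive_tool", "arguments": {"squeeze": 40, "targets": [{"dx": -0.058, "dy": 0.143, "dz": 0, "yaw": 0, "fingers": 0}, {"dx": -0.12, "dy": 0.3, "dz": 0, "yaw": 0, "fingers": 0}, {"dx": -0.12, "dy": 0.3, "dz": 0, "yaw": 0, "fingers": 0}, {"dx": -0.12, "dy": 0.3, "dz": 0, "yaw": 0, "fingers": 0}, {"dx": -0.12, "dy": 0.3, "dz": 0, "yaw": 0, "fingers": 0}, {"dx": -0.12, "dy": 0.3, "dz": 0, "yaw": 0, "fingers": 0}, {"dx": -0.12, "dy": 0.3, "dz": 0, "yaw": 0, "fingers": 0}, {"dx": -0.12, "dy": 0.3, "dz": 0, "yaw": 0, "fingers": 0}, {"dx": -0.12, "dy": 0.3, "dz": 0, "yaw": 0, "fingers": 0}, {"dx": -0.12, "dy": 0.3, "dz": 0, "yaw": 0, "fingers": 0}, {"dx": -0.12, "dy": 0.3, "dz": 0, "yaw": 0, "fingers": 0}, {"dx": -0.12, "dy": 0.3, "dz": 0, "yaw": 0, "fingers": 0}, {"dx": -0.12, "dy": 0.3, "dz": 0, "yaw": 0, "fingers": 0}, {"dx": -0.12, "dy": 0.3, "dz": 0, "yaw": 0, "fingers": 0}, {"dx": -0.12, "dy": 0.3, "dz": 0, "yaw": 0, "fingers": 0}, {"dx": -0.12, "dy": 0.3, "dz": 0, "yaw": 0, "fingers": 0}, {"dx": -0.06, "dy": 0.15, "dz": 0, "yaw": 0, "fingers": 0}, {"dx": 0, "dy": 0, "dz": 0, "yaw": 0, "fingers": 0}, {"dx": 0, "dy": 0, "dz": 0, "yaw": 0, "fingers": 0}]}}

```text
clock: 12.55
position: [0.4278, -0.2361, 0.2255]
tool_rot: [-3.14, 0.001, 0.353]
force: [-1.3, 0.0, 0.6]
grip_width: 0.0857
finger_force: 0.0
```

```bash
cat > d.py <<'E'
import sys; from h import *
# usage: d.py x y [z]: shift to the goal in tool axes, in units of 0.1 m
s=readout.observe(); T=toolT(s); a=list(map(float,sys.argv[1:]))
g=np.array(a[:2]+[a[2] if len(a)>2 else s['position'][2]])
print(round(float(s['clock']),2),np.round(s['position'],4),np.round(s['tool_rot'],3),'move',np.round(T[:3,:3].T@(g-T[:3,3])*10,3))
E
python3 d.py .429 -.236 .095
```

```text
12.55 [ 0.4278 -0.2361  0.2255] [-3.14e+00  1.00e-03  3.53e-01] move [0.013 0.004 1.305]
```

Request:
{"name": "drive_tool", "arguments": {"squeeze": 40, "targets": [{"dx": 0.013, "dy": 0.004, "dz": 0.2, "yaw": 0, "fingers": 0}, {"dx": 0, "dy": 0, "dz": 0.3, "yaw": 0, "fingers": 0}, {"dx": 0, "dy": 0, "dz": 0.3, "yaw": 0, "fingers": 0}, {"dx": 0, "dy": 0, "dz": 0.3, "yaw": 0, "fingers": 0}, {"dx": 0, "dy": 0, "dz": 0.2, "yaw": 0, "fingers": 0}, {"dx": 0, "dy": 0, "dz": 0.005, "yaw": 0, "fingers": 0}, {"dx": 0, "dy": 0, "dz": 0, "yaw": 0, "fingers": 1}, {"dx": 0, "dy": 0, "dz": 0, "yaw": 0, "fingers": 1}, {"dx": 0, "dy": 0, "dz": 0, "yaw": 0, "fingers": 1}, {"dx": 0, "dy": 0, "dz": 0, "yaw": 0, "fingers": 1}, {"dx": 0, "dy": 0, "dz": 0, "yaw": 0, "fingers": 1}, {"dx": 0, "dy": 0, "dz": 0, "yaw": 0, "fingers": 1}, {"dx": 0, "dy": 0, "dz": 0, "yaw": 0, "fingers": 1}, {"dx": 0, "dy": 0, "dz": 0, "yaw": 0, "fingers": 1}, {"dx": 0, "dy": 0, "dz": 0, "yaw": 0, "fingers": 1}]}}

```text
clock: 14.05
position: [0.4306, -0.2363, 0.0968]
tool_rot: [3.14, -0.001, 0.354]
force: [-1.3, 1.9, 10.3]
grip_width: 0.0326
finger_force: 38.7
```

Request:
{"name": "drive_tool", "arguments": {"squeeze": 40, "targets": [{"dx": 0, "dy": 0, "dz": -0.1, "yaw": 0, "fingers": 1}, {"dx": 0, "dy": 0, "dz": -0.2, "yaw": 0, "fingers": 1}, {"dx": 0, "dy": 0, "dz": -0.3, "yaw": 0, "fingers": 1}, {"dx": 0, "dy": 0, "dz": -0.3, "yaw": 0, "fingers": 1}, {"dx": 0, "dy": 0, "dz": -0.3, "yaw": 0, "fingers": 1}, {"dx": 0, "dy": 0, "dz": -0.3, "yaw": 0, "fingers": 1}, {"dx": 0, "dy": 0, "dz": -0.1, "yaw": 0, "fingers": 1}, {"dx": 0, "dy": 0, "dz": 0, "yaw": 0, "fingers": 1}]}}

```text
clock: 14.85
position: [0.4304, -0.2364, 0.2574]
tool_rot: [3.139, -0.002, 0.354]
force: [0.5, 0.7, -0.8]
grip_width: 0.0329
finger_force: 39.7
```

```bash
python3 d.py .4064 .2196
```

```text
14.85 [ 0.4304 -0.2364  0.2574] [ 3.139e+00 -2.000e-03  3.540e-01] move [ 1.353 -4.361 -0.007]
```

Request:
{"name": "drive_tool", "arguments": {"squeeze": 40, "targets": [{"dx": 0.04, "dy": -0.13, "dz": 0, "yaw": 0, "fingers": 1}, {"dx": 0.09, "dy": -0.29, "dz": 0, "yaw": 0, "fingers": 1}, {"dx": 0.09, "dy": -0.29, "dz": 0, "yaw": 0, "fingers": 1}, {"dx": 0.09, "dy": -0.29, "dz": 0, "yaw": 0, "fingers": 1}, {"dx": 0.09, "dy": -0.29, "dz": 0, "yaw": 0, "fingers": 1}, {"dx": 0.09, "dy": -0.29, "dz": 0, "yaw": 0, "fingers": 1}, {"dx": 0.09, "dy": -0.29, "dz": 0, "yaw": 0, "fingers": 1}, {"dx": 0.09, "dy": -0.29, "dz": 0, "yaw": 0, "fingers": 1}, {"dx": 0.09, "dy": -0.29, "dz": 0, "yaw": 0, "fingers": 1}, {"dx": 0.09, "dy": -0.29, "dz": 0, "yaw": 0, "fingers": 1}, {"dx": 0.09, "dy": -0.29, "dz": 0, "yaw": 0, "fingers": 1}, {"dx": 0.09, "dy": -0.29, "dz": 0, "yaw": 0, "fingers": 1}, {"dx": 0.09, "dy": -0.29, "dz": 0, "yaw": 0, "fingers": 1}, {"dx": 0.09, "dy": -0.29, "dz": 0, "yaw": 0, "fingers": 1}, {"dx": 0.09, "dy": -0.29, "dz": 0, "yaw": 0, "fingers": 1}, {"dx": 0.05, "dy": -0.17, "dz": 0, "yaw": 0, "fingers": 1}, {"dx": 0, "dy": 0, "dz": 0, "yaw": 0, "fingers": 1}, {"dx": 0, "dy": 0, "dz": 0, "yaw": 0, "fingers": 1}]}}

```text
clock: 16.65
position: [0.4046, 0.2196, 0.2548]
tool_rot: [3.141, 0.002, 0.355]
force: [-0.2, 0.3, -0.3]
grip_width: 0.0328
finger_force: 39.8
```

```bash
python3 d.py .4064 .2196 .125
python3 - <<'E'
from h import *
s=readout.observe(); T=toolT(s); np.save('pics/w4T.npy',T); f=grab_frame('wrist'); cv2.imwrite('pics/w4.png',f)
cv2.imwrite('pics/w4b.png',cv2.resize(f,(800,600),interpolation=cv2.INTER_CUBIC))
E
```

```text
16.65 [0.4046 0.2196 0.2548] [3.141e+00 2.000e-03 3.550e-01] move [0.019 0.006 1.298]
```

View pics/w4b.png

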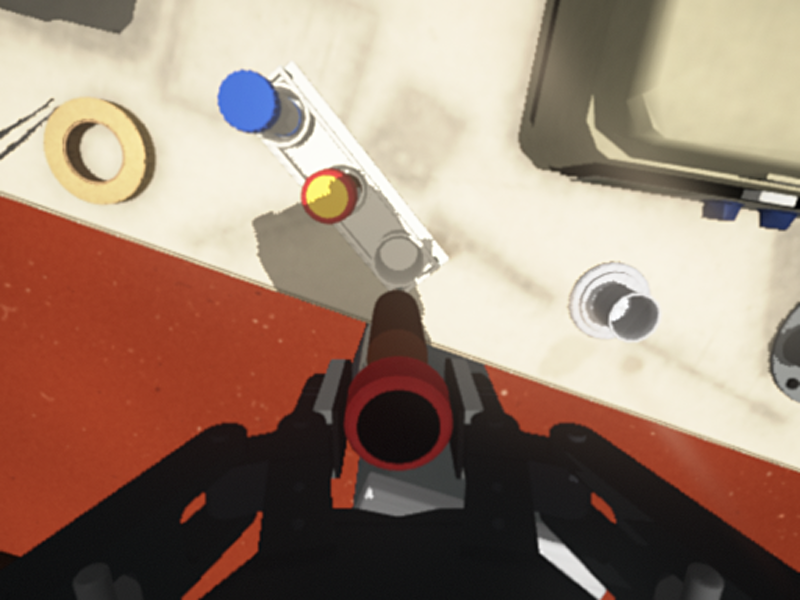

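The yellow tube stands in the middle place of the rack at (329,195), blue is at (249,101), and the free end place is at (400,259). The black tube hangs straight. I'll check the positions.

```bash
python3 - <<'E'
from h import *
T=np.load('pics/w4T.npy'); sc=.64
for n,p,z in [('blue',(249,101),.124),('yel',(329,195),.124),('end',(400,259),.05),('stand',(633,316),.05)]:
    print(n,np.round(atz('wrist',((p[0]+.5)*sc-.5,(p[1]+.5)*sc-.5),z,T),4))
E
```

```text
blue [0.4773 0.3375 0.124 ]
yel [0.4429 0.2782 0.124 ]
end [0.4067 0.2187 0.05  ]
stand [0.429 0.019 0.05 ]
```

Request:
{"name": "drive_tool", "arguments": {"squeeze": 40, "targets": [{"dx": 0.019, "dy": 0.006, "dz": 0.2, "yaw": 0, "fingers": 1}, {"dx": 0, "dy": 0, "dz": 0.3, "yaw": 0, "fingers": 1}, {"dx": 0, "dy": 0, "dz": 0.3, "yaw": 0, "fingers": 1}, {"dx": 0, "dy": 0, "dz": 0.1, "yaw": 0, "fingers": 1}, {"dx": 0, "dy": 0, "dz": 0.1, "yaw": 0, "fingers": 1}, {"dx": 0, "dy": 0, "dz": 0.1, "yaw": 0, "fingers": 1}, {"dx": 0, "dy": 0, "dz": 0.1, "yaw": 0, "fingers": 1}, {"dx": 0, "dy": 0, "dz": 0.1, "yaw": 0, "fingers": 1}, {"dx": 0, "dy": 0, "dz": 0, "yaw": 0, "fingers": 1}, {"dx": 0, "dy": 0, "dz": 0, "yaw": 0, "fingers": 1}]}}

```text
clock: 17.7
position: [0.4076, 0.2198, 0.1259]
tool_rot: [-3.142, 0.0, 0.354]
force: [0.1, -1.1, -0.4]
grip_width: 0.0329
finger_force: 39.8
```

Request:
{"name": "drive_tool", "arguments": {"squeeze": 40, "targets": [{"dx": -0.01, "dy": 0, "dz": 0.1, "yaw": 0, "fingers": 1}, {"dx": 0, "dy": 0, "dz": 0.1, "yaw": 0, "fingers": 1}, {"dx": 0, "dy": 0, "dz": 0.05, "yaw": 0, "fingers": 1}, {"dx": 0, "dy": 0, "dz": 0.03, "yaw": 0, "fingers": 1}, {"dx": 0, "dy": 0, "dz": 0, "yaw": 0, "fingers": 1}, {"dx": 0, "dy": 0, "dz": 0, "yaw": 0, "fingers": 1}]}}

```text
clock: 18.3
position: [0.4067, 0.2195, 0.0979]
tool_rot: [-3.142, -0.0, 0.354]
force: [0.5, -0.5, 0.4]
grip_width: 0.0328
finger_force: 39.9
```

Request:
{"name": "drive_tool", "arguments": {"squeeze": 40, "targets": [{"dx": 0, "dy": 0, "dz": 0, "yaw": 0, "fingers": 0}, {"dx": 0, "dy": 0, "dz": 0, "yaw": 0, "fingers": 0}, {"dx": 0, "dy": 0, "dz": 0, "yaw": 0, "fingers": 0}, {"dx": 0, "dy": 0, "dz": 0, "yaw": 0, "fingers": 0}, {"dx": 0, "dy": 0, "dz": 0, "yaw": 0, "fingers": 0}, {"dx": 0, "dy": 0, "dz": 0, "yaw": 0, "fingers": 0}, {"dx": 0, "dy": 0, "dz": 0, "yaw": 0, "fingers": 0}, {"dx": 0, "dy": 0, "dz": -0.2, "yaw": 0, "fingers": 0}, {"dx": 0, "dy": 0, "dz": -0.3, "yaw": 0, "fingers": 0}, {"dx": 0, "dy": 0, "dz": -0.3, "yaw": 0, "fingers": 0}, {"dx": 0, "dy": 0, "dz": -0.3, "yaw": 0, "fingers": 0}, {"dx": 0, "dy": 0, "dz": -0.2, "yaw": 0, "fingers": 0}, {"dx": 0, "dy": 0, "dz": 0, "yaw": 0, "fingers": 0}]}}

```text
clock: 19.6
position: [0.4076, 0.2199, 0.2301]
tool_rot: [-3.141, -0.004, 0.353]
force: [-0.3, 0.4, 0.1]
grip_width: 0.0857
finger_force: 0.0
```

```bash
python3 d.py .469 -.2226
```

```text
19.6 [0.4076 0.2199 0.2301] [-3.141 -0.004  0.353] move [-0.956  4.364 -0.005]
```

Request:
{"name": "drive_tool", "arguments": {"squeeze": 40, "targets": [{"dx": -0.03, "dy": 0.14, "dz": 0, "yaw": 0, "fingers": 0}, {"dx": -0.064, "dy": 0.29, "dz": 0, "yaw": 0, "fingers": 0}, {"dx": -0.064, "dy": 0.29, "dz": 0, "yaw": 0, "fingers": 0}, {"dx": -0.064, "dy": 0.29, "dz": 0, "yaw": 0, "fingers": 0}, {"dx": -0.064, "dy": 0.29, "dz": 0, "yaw": 0, "fingers": 0}, {"dx": -0.064, "dy": 0.29, "dz": 0, "yaw": 0, "fingers": 0}, {"dx": -0.064, "dy": 0.29, "dz": 0, "yaw": 0, "fingers": 0}, {"dx": -0.064, "dy": 0.29, "dz": 0, "yaw": 0, "fingers": 0}, {"dx": -0.064, "dy": 0.29, "dz": 0, "yaw": 0, "fingers": 0}, {"dx": -0.064, "dy": 0.29, "dz": 0, "yaw": 0, "fingers": 0}, {"dx": -0.064, "dy": 0.29, "dz": 0, "yaw": 0, "fingers": 0}, {"dx": -0.064, "dy": 0.29, "dz": 0, "yaw": 0, "fingers": 0}, {"dx": -0.064, "dy": 0.29, "dz": 0, "yaw": 0, "fingers": 0}, {"dx": -0.064, "dy": 0.29, "dz": 0, "yaw": 0, "fingers": 0}, {"dx": -0.064, "dy": 0.29, "dz": 0, "yaw": 0, "fingers": 0}, {"dx": -0.03, "dy": 0.16, "dz": 0, "yaw": 0, "fingers": 0}, {"dx": 0, "dy": 0, "dz": 0, "yaw": 0, "fingers": 0}]}}

```text
clock: 21.3
position: [0.4678, -0.2244, 0.227]
tool_rot: [-3.141, 0.001, 0.351]
force: [-1.1, 0.2, 0.4]
grip_width: 0.0853
finger_force: 0.0
```

Request:
{"name": "drive_tool", "arguments": {"squeeze": 40, "targets": [{"dx": 0, "dy": 0, "dz": 0, "yaw": 0.08, "fingers": 0}, {"dx": 0, "dy": 0, "dz": 0, "yaw": 0.08, "fingers": 0}, {"dx": 0, "dy": 0, "dz": 0, "yaw": 0.08, "fingers": 0}, {"dx": 0, "dy": 0, "dz": 0, "yaw": 0.08, "fingers": 0}, {"dx": 0, "dy": 0, "dz": 0, "yaw": 0.08, "fingers": 0}, {"dx": 0, "dy": 0, "dz": 0, "yaw": 0.08, "fingers": 0}, {"dx": 0, "dy": 0, "dz": 0, "yaw": 0.08, "fingers": 0}, {"dx": 0, "dy": 0, "dz": 0, "yaw": 0.08, "fingers": 0}, {"dx": 0, "dy": 0, "dz": 0, "yaw": 0.08, "fingers": 0}, {"dx": 0, "dy": 0, "dz": 0, "yaw": 0.08, "fingers": 0}, {"dx": 0, "dy": 0, "dz": 0, "yaw": 0.08, "fingers": 0}, {"dx": 0, "dy": 0, "dz": 0, "yaw": 0.08, "fingers": 0}, {"dx": 0, "dy": 0, "dz": 0, "yaw": 0.06, "fingers": 0}, {"dx": 0, "dy": 0, "dz": 0, "yaw": 0, "fingers": 0}, {"dx": 0, "dy": 0, "dz": 0, "yaw": 0, "fingers": 0}]}}

```text
clock: 22.8
position: [0.4681, -0.2218, 0.2276]
tool_rot: [3.141, 0.0, -1.244]
force: [0.6, 0.1, 0.0]
grip_width: 0.0854
finger_force: 0.0
```

```bash
python3 d.py .469 -.2226 .096; python3 -c "
from h import *
print(np.round(readout.observe()['qpos'],2))"
```

```text
22.8 [ 0.4681 -0.2218  0.2276] [ 3.141  0.    -1.244] move [ 0.011 -0.006  1.316]
[ 0.31  0.36  0.03  1.89 -0.01  0.9  -2.47]
```

The last joint is close to its range limit, so I'll use the half-turn equivalent grasp instead.

Request:
{"name": "drive_tool", "arguments": {"squeeze": 40, "targets": [{"dx": 0, "dy": 0, "dz": 0, "yaw": -0.09, "fingers": 0}, {"dx": 0, "dy": 0, "dz": 0, "yaw": -0.09, "fingers": 0}, {"dx": 0, "dy": 0, "dz": 0, "yaw": -0.09, "fingers": 0}, {"dx": 0, "dy": 0, "dz": 0, "yaw": -0.09, "fingers": 0}, {"dx": 0, "dy": 0, "dz": 0, "yaw": -0.09, "fingers": 0}, {"dx": 0, "dy": 0, "dz": 0, "yaw": -0.09, "fingers": 0}, {"dx": 0, "dy": 0, "dz": 0, "yaw": -0.09, "fingers": 0}, {"dx": 0, "dy": 0, "dz": 0, "yaw": -0.09, "fingers": 0}, {"dx": 0, "dy": 0, "dz": 0, "yaw": -0.09, "fingers": 0}, {"dx": 0, "dy": 0, "dz": 0, "yaw": -0.09, "fingers": 0}, {"dx": 0, "dy": 0, "dz": 0, "yaw": -0.09, "fingers": 0}, {"dx": 0, "dy": 0, "dz": 0, "yaw": -0.09, "fingers": 0}, {"dx": 0, "dy": 0, "dz": 0, "yaw": -0.09, "fingers": 0}, {"dx": 0, "dy": 0, "dz": 0, "yaw": -0.09, "fingers": 0}, {"dx": 0, "dy": 0, "dz": 0, "yaw": -0.09, "fingers": 0}, {"dx": 0, "dy": 0, "dz": 0, "yaw": -0.09, "fingers": 0}, {"dx": 0, "dy": 0, "dz": 0, "yaw": -0.09, "fingers": 0}, {"dx": 0, "dy": 0, "dz": 0, "yaw": -0.09, "fingers": 0}, {"dx": 0, "dy": 0, "dz": 0, "yaw": -0.09, "fingers": 0}, {"dx": 0, "dy": 0, "dz": 0, "yaw": -0.09, "fingers": 0}]}}

```text
clock: 24.8
position: [0.4681, -0.2224, 0.2278]
tool_rot: [3.141, -0.0, 1.588]
force: [-0.0, -0.5, -0.1]
grip_width: 0.0854
finger_force: 0.0
```

Request:
{"name": "drive_tool", "arguments": {"squeeze": 40, "targets": [{"dx": 0, "dy": 0, "dz": 0, "yaw": -0.09, "fingers": 0}, {"dx": 0, "dy": 0, "dz": 0, "yaw": -0.09, "fingers": 0}, {"dx": 0, "dy": 0, "dz": 0, "yaw": -0.02, "fingers": 0}, {"dx": 0, "dy": 0, "dz": 0, "yaw": 0, "fingers": 0}, {"dx": 0, "dy": 0, "dz": 0, "yaw": 0, "fingers": 0}]}}

```text
clock: 25.3
position: [0.468, -0.2227, 0.2278]
tool_rot: [3.142, 0.0, 1.891]
force: [-0.7, 0.0, 0.2]
grip_width: 0.0858
finger_force: 0.0
```

```bash
python3 d.py .469 -.2226 .096; python3 - <<'E'
from h import *
s=readout.observe(); T=toolT(s); np.save('pics/w5T.npy',T); f=grab_frame('wrist'); cv2.imwrite('pics/w5.png',f)
print(np.round(s['qpos'],2))
cv2.imwrite('pics/w5b.png',cv2.resize(f,(800,600),interpolation=cv2.INTER_CUBIC))
E
```

```text
25.3 [ 0.468  -0.2227  0.2278] [3.142 0.    1.891] move [-0.002  0.009  1.318]
[ 0.83  0.42 -0.66  1.86  0.31  0.97  0.36]
```

View pics/w5b.png

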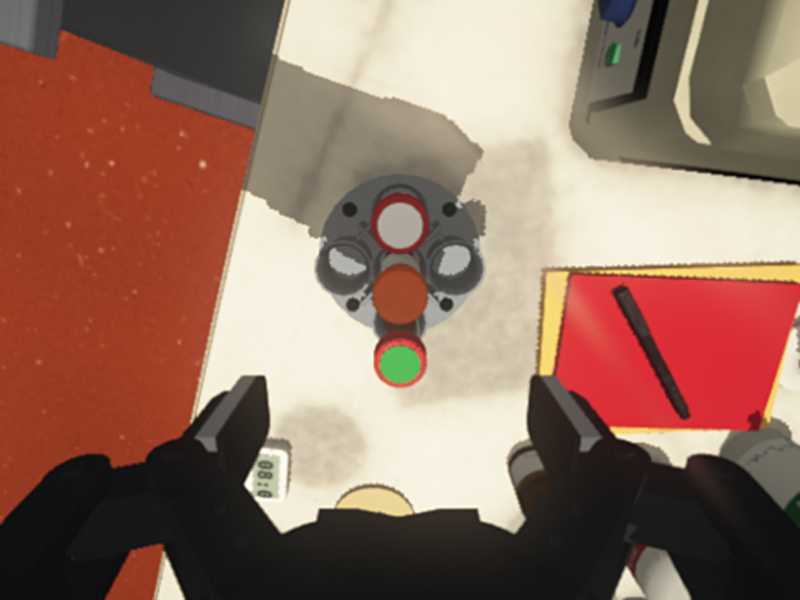

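Orange is at (400,294), white at (400,222) and green at (400,364). The vacated places at (344,264) and (458,263) are open for the fingers.

```bash
python3 - <<'E'
from h import *
T=np.load('pics/w5T.npy'); sc=.64
for n,p,z in [('ora',(400,294.5),.124),('whi',(400,222),.124),('grn',(400,364),.124),('b',(344,264),.05),('y',(458,263),.05)]:
    print(n,np.round(atz('wrist',((p[0]+.5)*sc-.5,(p[1]+.5)*sc-.5),z,T),4))
E
```

```text
ora [ 0.4678 -0.2202  0.124 ]
whi [ 0.4547 -0.1806  0.124 ]
grn [ 0.4817 -0.262   0.124 ]
b [ 0.4282 -0.2311  0.05  ]
y [ 0.5079 -0.204   0.05  ]
```

Request:
{"name": "drive_tool", "arguments": {"squeeze": 40, "targets": [{"dx": 0, "dy": 0.01, "dz": 0.2, "yaw": 0, "fingers": 0}, {"dx": 0, "dy": 0, "dz": 0.3, "yaw": 0, "fingers": 0}, {"dx": 0, "dy": 0, "dz": 0.3, "yaw": 0, "fingers": 0}, {"dx": 0, "dy": 0, "dz": 0.3, "yaw": 0, "fingers": 0}, {"dx": 0, "dy": 0, "dz": 0.2, "yaw": 0, "fingers": 0}, {"dx": 0, "dy": 0, "dz": 0.018, "yaw": 0, "fingers": 0}, {"dx": 0, "dy": 0, "dz": 0, "yaw": 0, "fingers": 1}, {"dx": 0, "dy": 0, "dz": 0, "yaw": 0, "fingers": 1}, {"dx": 0, "dy": 0, "dz": 0, "yaw": 0, "fingers": 1}, {"dx": 0, "dy": 0, "dz": 0, "yaw": 0, "fingers": 1}, {"dx": 0, "dy": 0, "dz": 0, "yaw": 0, "fingers": 1}, {"dx": 0, "dy": 0, "dz": 0, "yaw": 0, "fingers": 1}, {"dx": 0, "dy": 0, "dz": 0, "yaw": 0, "fingers": 1}, {"dx": 0, "dy": 0, "dz": 0, "yaw": 0, "fingers": 1}, {"dx": 0, "dy": 0, "dz": 0, "yaw": 0, "fingers": 1}]}}

```text
clock: 26.85
position: [0.4695, -0.2228, 0.097]
tool_rot: [3.141, 0.001, 1.893]
force: [-1.5, 0.5, 10.5]
grip_width: 0.0329
finger_force: 38.8
```

Request:
{"name": "drive_tool", "arguments": {"squeeze": 40, "targets": [{"dx": 0, "dy": 0, "dz": -0.1, "yaw": 0, "fingers": 1}, {"dx": 0, "dy": 0, "dz": -0.2, "yaw": 0, "fingers": 1}, {"dx": 0, "dy": 0, "dz": -0.3, "yaw": 0, "fingers": 1}, {"dx": 0, "dy": 0, "dz": -0.3, "yaw": 0, "fingers": 1}, {"dx": 0, "dy": 0, "dz": -0.3, "yaw": 0, "fingers": 1}, {"dx": 0, "dy": 0, "dz": -0.3, "yaw": 0, "fingers": 1}, {"dx": 0, "dy": 0, "dz": -0.1, "yaw": 0, "fingers": 1}, {"dx": 0, "dy": 0, "dz": 0, "yaw": 0, "fingers": 1}]}}

```text
clock: 27.65
position: [0.4694, -0.2226, 0.2576]
tool_rot: [3.14, 0.002, 1.893]
force: [0.4, -0.2, -1.1]
grip_width: 0.0323
finger_force: 39.7
```

```bash
python3 d.py .4284 .0165
```

```text
27.65 [ 0.4694 -0.2226  0.2576] [3.140e+00 2.000e-03 1.893e+00] move [ 2.398  0.368 -0.004]
```

Request:
{"name": "drive_tool", "arguments": {"squeeze": 40, "targets": [{"dx": 0.15, "dy": 0.023, "dz": 0, "yaw": 0, "fingers": 1}, {"dx": 0.3, "dy": 0.046, "dz": 0, "yaw": 0, "fingers": 1}, {"dx": 0.3, "dy": 0.046, "dz": 0, "yaw": 0, "fingers": 1}, {"dx": 0.3, "dy": 0.046, "dz": 0, "yaw": 0, "fingers": 1}, {"dx": 0.3, "dy": 0.046, "dz": 0, "yaw": 0, "fingers": 1}, {"dx": 0.3, "dy": 0.046, "dz": 0, "yaw": 0, "fingers": 1}, {"dx": 0.3, "dy": 0.046, "dz": 0, "yaw": 0, "fingers": 1}, {"dx": 0.3, "dy": 0.046, "dz": 0, "yaw": 0, "fingers": 1}, {"dx": 0.15, "dy": 0.023, "dz": 0, "yaw": 0, "fingers": 1}, {"dx": 0, "dy": 0, "dz": 0, "yaw": 0, "fingers": 1}, {"dx": 0, "dy": 0, "dz": 0, "yaw": 0, "fingers": 1}]}}

```text
clock: 28.75
position: [0.4272, 0.0169, 0.2553]
tool_rot: [-3.14, -0.0, 1.894]
force: [0.7, -1.3, -0.1]
grip_width: 0.0327
finger_force: 39.7
```

```bash
python3 d.py .4285 .0168 .135; python3 - <<'E'
from h import *
s=readout.observe(); T=toolT(s); np.save('pics/w6T.npy',T); f=grab_frame('wrist'); cv2.imwrite('pics/w6.png',f)
print(np.round(s['qpos'],2))
a=cv2.resize(f[100:300,150:350],(600,600),interpolation=cv2.INTER_CUBIC)
cv2.imwrite('pics/w6b.png',a)
E
```

```text
28.75 [0.4272 0.0169 0.2553] [-3.14  -0.     1.894] move [-0.005  0.013  1.203]
[ 0.52  0.25 -0.81  2.03  0.22  0.95 -0.08]
```

View pics/w6b.png

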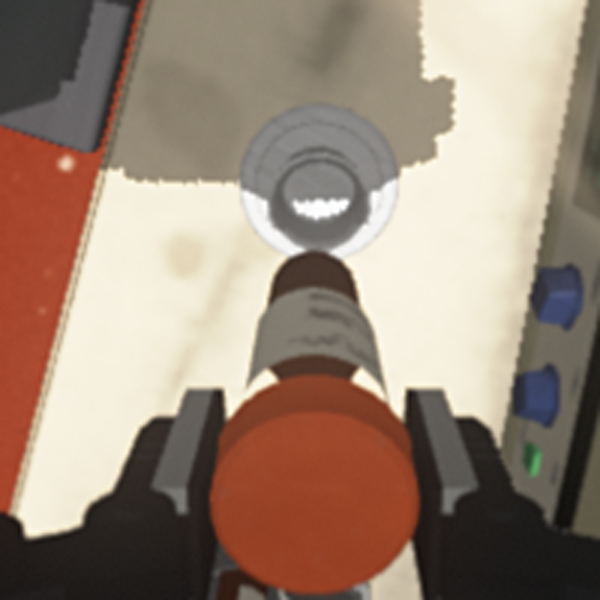

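The orange tube is held upright. The stand's rim is at about (319,203) in the crop, with its foot at about (320,180).

```bash
python3 - <<'E'
from h import *
T=np.load('pics/w6T.npy'); g=lambda U,V:((U+.5)/3-.5+150,(V+.5)/3-.5+100)
print(atz('wrist',g(319,203),.05,T),atz('wrist',g(320,179),.006,T))
E
```

```text
[0.42799887 0.01763447 0.05      ] [0.42789399 0.01985862 0.006     ]
```

Request:
{"name": "drive_tool", "arguments": {"squeeze": 40, "targets": [{"dx": 0, "dy": 0.013, "dz": 0.2, "yaw": 0, "fingers": 1}, {"dx": 0, "dy": 0, "dz": 0.3, "yaw": 0, "fingers": 1}, {"dx": 0, "dy": 0, "dz": 0.3, "yaw": 0, "fingers": 1}, {"dx": 0, "dy": 0, "dz": 0.1, "yaw": 0, "fingers": 1}, {"dx": 0, "dy": 0, "dz": 0.1, "yaw": 0, "fingers": 1}, {"dx": 0, "dy": 0, "dz": 0.1, "yaw": 0, "fingers": 1}, {"dx": 0, "dy": 0, "dz": 0.1, "yaw": 0, "fingers": 1}, {"dx": 0, "dy": 0, "dz": 0, "yaw": 0, "fingers": 1}, {"dx": 0, "dy": 0, "dz": 0, "yaw": 0, "fingers": 1}]}}

```text
clock: 29.7
position: [0.4293, 0.0174, 0.1363]
tool_rot: [3.141, 0.0, 1.893]
force: [-0.3, 0.4, 0.6]
grip_width: 0.0326
finger_force: 39.8
```

Request:
{"name": "drive_tool", "arguments": {"squeeze": 40, "targets": [{"dx": 0, "dy": -0.008, "dz": 0.1, "yaw": 0, "fingers": 1}, {"dx": 0, "dy": 0, "dz": 0.1, "yaw": 0, "fingers": 1}, {"dx": 0, "dy": 0, "dz": 0.1, "yaw": 0, "fingers": 1}, {"dx": 0, "dy": 0, "dz": 0.05, "yaw": 0, "fingers": 1}, {"dx": 0, "dy": 0, "dz": 0.033, "yaw": 0, "fingers": 1}, {"dx": 0, "dy": 0, "dz": 0, "yaw": 0, "fingers": 1}, {"dx": 0, "dy": 0, "dz": 0, "yaw": 0, "fingers": 1}]}}

```text
clock: 30.4
position: [0.4284, 0.0171, 0.0977]
tool_rot: [3.142, -0.0, 1.893]
force: [0.6, 0.7, 0.3]
grip_width: 0.0326
finger_force: 39.8
```

Request:
{"name": "drive_tool", "arguments": {"squeeze": 40, "targets": [{"dx": 0, "dy": 0, "dz": 0, "yaw": 0, "fingers": 0}, {"dx": 0, "dy": 0, "dz": 0, "yaw": 0, "fingers": 0}, {"dx": 0, "dy": 0, "dz": 0, "yaw": 0, "fingers": 0}, {"dx": 0, "dy": 0, "dz": 0, "yaw": 0, "fingers": 0}, {"dx": 0, "dy": 0, "dz": 0, "yaw": 0, "fingers": 0}, {"dx": 0, "dy": 0, "dz": 0, "yaw": 0, "fingers": 0}, {"dx": 0, "dy": 0, "dz": 0, "yaw": 0, "fingers": 0}, {"dx": 0, "dy": 0, "dz": -0.2, "yaw": 0, "fingers": 0}, {"dx": 0, "dy": 0, "dz": -0.3, "yaw": 0, "fingers": 0}, {"dx": 0, "dy": 0, "dz": -0.3, "yaw": 0, "fingers": 0}, {"dx": 0, "dy": 0, "dz": -0.3, "yaw": 0, "fingers": 0}, {"dx": 0, "dy": 0, "dz": -0.2, "yaw": 0, "fingers": 0}, {"dx": 0, "dy": 0, "dz": 0, "yaw": 0, "fingers": 0}]}}

```text
clock: 31.7
position: [0.4294, 0.017, 0.2298]
tool_rot: [3.138, 0.002, 1.893]
force: [1.6, -0.2, -0.1]
grip_width: 0.0853
finger_force: 0.0
```

```bash
python3 d.py .4772 .3395
```

```text
31.7 [0.4294 0.017  0.2298] [3.138e+00 2.000e-03 1.893e+00] move [ 2.908  1.474 -0.   ]
```

Request:
{"name": "drive_tool", "arguments": {"squeeze": 40, "targets": [{"dx": 0.12, "dy": 0.06, "dz": 0, "yaw": 0, "fingers": 0}, {"dx": 0.26, "dy": 0.132, "dz": 0, "yaw": 0, "fingers": 0}, {"dx": 0.26, "dy": 0.132, "dz": 0, "yaw": 0, "fingers": 0}, {"dx": 0.26, "dy": 0.132, "dz": 0, "yaw": 0, "fingers": 0}, {"dx": 0.26, "dy": 0.132, "dz": 0, "yaw": 0, "fingers": 0}, {"dx": 0.26, "dy": 0.132, "dz": 0, "yaw": 0, "fingers": 0}, {"dx": 0.26, "dy": 0.132, "dz": 0, "yaw": 0, "fingers": 0}, {"dx": 0.26, "dy": 0.132, "dz": 0, "yaw": 0, "fingers": 0}, {"dx": 0.26, "dy": 0.132, "dz": 0, "yaw": 0, "fingers": 0}, {"dx": 0.26, "dy": 0.132, "dz": 0, "yaw": 0, "fingers": 0}, {"dx": 0.26, "dy": 0.132, "dz": 0, "yaw": 0, "fingers": 0}, {"dx": 0.19, "dy": 0.096, "dz": 0, "yaw": 0, "fingers": 0}, {"dx": 0, "dy": 0, "dz": 0, "yaw": 0, "fingers": 0}, {"dx": 0, "dy": 0, "dz": 0, "yaw": 0, "fingers": 0}]}}

```text
clock: 33.1
position: [0.4757, 0.3397, 0.2267]
tool_rot: [-3.14, 0.0, 1.894]
force: [-0.2, 0.0, 0.4]
grip_width: 0.0853
finger_force: 0.0
```

```bash
python3 d.py .4772 .3395 .097;  python3 - <<'E'
from h import *
s=readout.observe(); T=toolT(s); f=grab_frame('wrist')
print(np.round(s['qpos'],2))
h=cv2.cvtColor(f,cv2.COLOR_BGR2HSV); m=cv2.inRange(h,(105,150,60),(125,255,255))
n,l,st,c=cv2.connectedComponentsWithStats(m); i=1+np.argmax(st[1:,4]); print(st[i],c[i],atz('wrist',c[i],.124,T))
E
```

```text
33.1 [0.4757 0.3397 0.2267] [-3.14   0.     1.894] move [-0.006  0.015  1.297]
[-0.19  0.56 -0.78  1.69  0.44  1.08 -0.78]
[239 175  18  30 148] [245.85810811 184.43243243] [0.46569116 0.34302556 0.124     ]
```

Request:
{"name": "drive_tool", "arguments": {"squeeze": 40, "targets": [{"dx": 0, "dy": 0.015, "dz": 0.2, "yaw": 0, "fingers": 0}, {"dx": 0, "dy": 0, "dz": 0.3, "yaw": 0, "fingers": 0}, {"dx": 0, "dy": 0, "dz": 0.3, "yaw": 0, "fingers": 0}, {"dx": 0, "dy": 0, "dz": 0.3, "yaw": 0, "fingers": 0}, {"dx": 0, "dy": 0, "dz": 0.2, "yaw": 0, "fingers": 0}, {"dx": 0, "dy": 0, "dz": 0, "yaw": 0, "fingers": 0}, {"dx": 0, "dy": 0, "dz": 0, "yaw": 0, "fingers": 1}, {"dx": 0, "dy": 0, "dz": 0, "yaw": 0, "fingers": 1}, {"dx": 0, "dy": 0, "dz": 0, "yaw": 0, "fingers": 1}, {"dx": 0, "dy": 0, "dz": 0, "yaw": 0, "fingers": 1}, {"dx": 0, "dy": 0, "dz": 0, "yaw": 0, "fingers": 1}, {"dx": 0, "dy": 0, "dz": 0, "yaw": 0, "fingers": 1}, {"dx": 0, "dy": 0, "dz": 0, "yaw": 0, "fingers": 1}, {"dx": 0, "dy": 0, "dz": 0, "yaw": 0, "fingers": 1}, {"dx": 0, "dy": 0, "dz": 0, "yaw": 0, "fingers": 1}]}}

```text
clock: 34.65
position: [0.478, 0.3407, 0.0988]
tool_rot: [3.14, -0.0, 1.893]
force: [-1.1, -0.4, 8.5]
grip_width: 0.032
finger_force: 38.9
```

Request:
{"name": "drive_tool", "arguments": {"squeeze": 40, "targets": [{"dx": 0, "dy": 0, "dz": -0.1, "yaw": 0, "fingers": 1}, {"dx": 0, "dy": 0, "dz": -0.2, "yaw": 0, "fingers": 1}, {"dx": 0, "dy": 0, "dz": -0.3, "yaw": 0, "fingers": 1}, {"dx": 0, "dy": 0, "dz": -0.3, "yaw": 0, "fingers": 1}, {"dx": 0, "dy": 0, "dz": -0.3, "yaw": 0, "fingers": 1}, {"dx": 0, "dy": 0, "dz": -0.3, "yaw": 0, "fingers": 1}, {"dx": 0, "dy": 0, "dz": -0.15, "yaw": 0, "fingers": 1}, {"dx": 0, "dy": 0, "dz": 0, "yaw": 0, "fingers": 1}]}}

```text
clock: 35.45
position: [0.4781, 0.3408, 0.2649]
tool_rot: [3.138, -0.001, 1.893]
force: [0.8, 0.1, 0.2]
grip_width: 0.0322
finger_force: 39.7
```

```bash
python3 d.py .469 -.2223;  python3 - <<'E'
from h import *
f=grab_frame('wrist'); cv2.imwrite('pics/w7.png',f); cv2.imwrite('pics/w7b.png',f)
E
```

```text
35.45 [0.4781 0.3408 0.2649] [ 3.138e+00 -1.000e-03  1.893e+00] move [-5.312 -1.869 -0.009]
```

View pics/w7b.png

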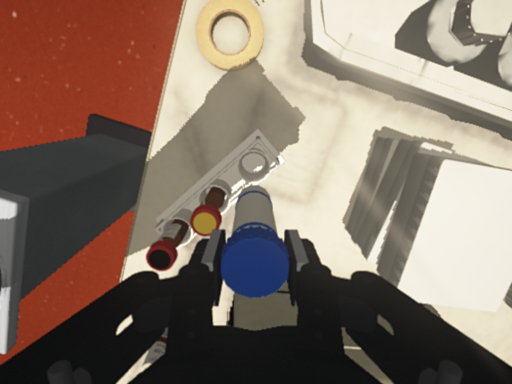

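The blue tube is held upright at (253,260) in the wrist view. Yellow at (206,220) and black at (162,255) stand in the rack.

Request:
{"name": "drive_tool", "arguments": {"squeeze": 40, "targets": [{"dx": -0.15, "dy": -0.053, "dz": 0, "yaw": 0, "fingers": 1}, {"dx": -0.29, "dy": -0.102, "dz": 0, "yaw": 0, "fingers": 1}, {"dx": -0.29, "dy": -0.102, "dz": 0, "yaw": 0, "fingers": 1}, {"dx": -0.29, "dy": -0.102, "dz": 0, "yaw": 0, "fingers": 1}, {"dx": -0.29, "dy": -0.102, "dz": 0, "yaw": 0, "fingers": 1}, {"dx": -0.29, "dy": -0.102, "dz": 0, "yaw": 0, "fingers": 1}, {"dx": -0.29, "dy": -0.102, "dz": 0, "yaw": 0, "fingers": 1}, {"dx": -0.29, "dy": -0.102, "dz": 0, "yaw": 0, "fingers": 1}, {"dx": -0.29, "dy": -0.102, "dz": 0, "yaw": 0, "fingers": 1}, {"dx": -0.29, "dy": -0.102, "dz": 0, "yaw": 0, "fingers": 1}, {"dx": -0.29, "dy": -0.102, "dz": 0, "yaw": 0, "fingers": 1}, {"dx": -0.29, "dy": -0.102, "dz": 0, "yaw": 0, "fingers": 1}, {"dx": -0.29, "dy": -0.102, "dz": 0, "yaw": 0, "fingers": 1}, {"dx": -0.29, "dy": -0.102, "dz": 0, "yaw": 0, "fingers": 1}, {"dx": -0.29, "dy": -0.102, "dz": 0, "yaw": 0, "fingers": 1}, {"dx": -0.29, "dy": -0.102, "dz": 0, "yaw": 0, "fingers": 1}, {"dx": -0.29, "dy": -0.102, "dz": 0, "yaw": 0, "fingers": 1}, {"dx": -0.29, "dy": -0.102, "dz": 0, "yaw": 0, "fingers": 1}, {"dx": -0.23, "dy": -0.082, "dz": 0, "yaw": 0, "fingers": 1}, {"dx": 0, "dy": 0, "dz": 0, "yaw": 0, "fingers": 1}]}}

```text
clock: 37.5
position: [0.4673, -0.2257, 0.2611]
tool_rot: [-3.14, -0.001, 1.889]
force: [-0.3, 0.2, -1.2]
grip_width: 0.0321
finger_force: 39.7
```

```bash
python3 d.py .469 -.2224 .138
```

```text
37.5 [ 0.4673 -0.2257  0.2611] [-3.140e+00 -1.000e-03  1.889e+00] move [0.025 0.029 1.231]
```

Request:
{"name": "drive_tool", "arguments": {"squeeze": 40, "targets": [{"dx": 0.015, "dy": 0.02, "dz": 0.2, "yaw": 0, "fingers": 1}, {"dx": 0, "dy": 0, "dz": 0, "yaw": 0, "fingers": 1}, {"dx": 0, "dy": 0, "dz": 0, "yaw": 0, "fingers": 1}]}}

```text
clock: 37.8
position: [0.4697, -0.2199, 0.2423]
tool_rot: [-3.141, -0.001, 1.894]
force: [-0.1, -0.3, 1.3]
grip_width: 0.0325
finger_force: 39.8
```

```bash
python3 d.py .469 -.2224 .138
```

```text
37.8 [ 0.4697 -0.2199  0.2423] [-3.141e+00 -1.000e-03  1.894e+00] move [-0.023 -0.013  1.043]
```

Request:
{"name": "drive_tool", "arguments": {"squeeze": 40, "targets": [{"dx": -0.02, "dy": -0.01, "dz": 0.1, "yaw": 0, "fingers": 1}, {"dx": 0, "dy": 0, "dz": 0.2, "yaw": 0, "fingers": 1}, {"dx": 0, "dy": 0, "dz": 0.2, "yaw": 0, "fingers": 1}, {"dx": 0, "dy": 0, "dz": 0.2, "yaw": 0, "fingers": 1}, {"dx": 0, "dy": 0, "dz": 0.2, "yaw": 0, "fingers": 1}, {"dx": 0, "dy": 0, "dz": 0.1, "yaw": 0, "fingers": 1}, {"dx": 0, "dy": 0, "dz": 0.1, "yaw": 0, "fingers": 1}, {"dx": 0, "dy": 0, "dz": 0, "yaw": 0, "fingers": 1}, {"dx": 0, "dy": 0, "dz": 0, "yaw": 0, "fingers": 1}]}}

```text
clock: 38.7
position: [0.4699, -0.2228, 0.1331]
tool_rot: [3.141, 0.0, 1.893]
force: [-0.5, 0.8, 0.0]
grip_width: 0.0321
finger_force: 39.8
```

```bash
python3 d.py .469 -.2224 .0995
```

```text
38.7 [ 0.4699 -0.2228  0.1331] [3.141 0.    1.893] move [ 0.006 -0.007  0.336]
```

Request:
{"name": "drive_tool", "arguments": {"squeeze": 40, "targets": [{"dx": 0, "dy": -0.006, "dz": 0.1, "yaw": 0, "fingers": 1}, {"dx": 0, "dy": 0, "dz": 0.1, "yaw": 0, "fingers": 1}, {"dx": 0, "dy": 0, "dz": 0.1, "yaw": 0, "fingers": 1}, {"dx": 0, "dy": 0, "dz": 0.036, "yaw": 0, "fingers": 1}, {"dx": 0, "dy": 0, "dz": 0, "yaw": 0, "fingers": 1}, {"dx": 0, "dy": 0, "dz": 0, "yaw": 0, "fingers": 1}]}}

```text
clock: 39.3
position: [0.469, -0.2229, 0.0989]
tool_rot: [-3.141, -0.0, 1.893]
force: [-0.3, 1.4, 1.5]
grip_width: 0.0321
finger_force: 40.0
```

Request:
{"name": "drive_tool", "arguments": {"squeeze": 40, "targets": [{"dx": 0, "dy": 0, "dz": 0, "yaw": 0, "fingers": 0}, {"dx": 0, "dy": 0, "dz": 0, "yaw": 0, "fingers": 0}, {"dx": 0, "dy": 0, "dz": 0, "yaw": 0, "fingers": 0}, {"dx": 0, "dy": 0, "dz": 0, "yaw": 0, "fingers": 0}, {"dx": 0, "dy": 0, "dz": 0, "yaw": 0, "fingers": 0}, {"dx": 0, "dy": 0, "dz": 0, "yaw": 0, "fingers": 0}, {"dx": 0, "dy": 0, "dz": 0, "yaw": 0, "fingers": 0}, {"dx": 0, "dy": 0, "dz": -0.2, "yaw": 0, "fingers": 0}, {"dx": 0, "dy": 0, "dz": -0.3, "yaw": 0, "fingers": 0}, {"dx": 0, "dy": 0, "dz": -0.3, "yaw": 0, "fingers": 0}, {"dx": 0, "dy": 0, "dz": -0.3, "yaw": 0, "fingers": 0}, {"dx": 0, "dy": 0, "dz": -0.2, "yaw": 0, "fingers": 0}, {"dx": 0, "dy": 0, "dz": 0, "yaw": 0, "fingers": 0}]}}

```text
clock: 40.6
position: [0.4701, -0.2233, 0.2316]
tool_rot: [3.139, 0.003, 1.893]
force: [-0.6, -0.5, -0.8]
grip_width: 0.0853
finger_force: 0.0
```

Request:
{"name": "drive_tool", "arguments": {"squeeze": 40, "targets": [{"dx": 0, "dy": 0, "dz": 0, "yaw": 0.08, "fingers": 0}, {"dx": 0, "dy": 0, "dz": 0, "yaw": 0.08, "fingers": 0}, {"dx": 0, "dy": 0, "dz": 0, "yaw": 0.08, "fingers": 0}, {"dx": 0, "dy": 0, "dz": 0, "yaw": 0.08, "fingers": 0}, {"dx": 0, "dy": 0, "dz": 0, "yaw": 0.08, "fingers": 0}, {"dx": 0, "dy": 0, "dz": 0, "yaw": 0.08, "fingers": 0}, {"dx": 0, "dy": 0, "dz": 0, "yaw": 0.08, "fingers": 0}, {"dx": 0, "dy": 0, "dz": 0, "yaw": 0.08, "fingers": 0}, {"dx": 0, "dy": 0, "dz": 0, "yaw": 0.08, "fingers": 0}, {"dx": 0, "dy": 0, "dz": 0, "yaw": 0.08, "fingers": 0}, {"dx": 0, "dy": 0, "dz": 0, "yaw": 0.08, "fingers": 0}, {"dx": 0, "dy": 0, "dz": 0, "yaw": 0.08, "fingers": 0}, {"dx": 0, "dy": 0, "dz": 0, "yaw": 0.036, "fingers": 0}, {"dx": 0, "dy": 0, "dz": 0, "yaw": 0, "fingers": 0}, {"dx": 0, "dy": 0, "dz": 0, "yaw": 0, "fingers": 0}]}}

```text
clock: 42.1
position: [0.4689, -0.2228, 0.2287]
tool_rot: [-3.141, 0.001, 0.331]
force: [0.1, 0.8, -0.3]
grip_width: 0.0858
finger_force: 0.0
```

```bash
python3 d.py .4067 .2195;  python3 - <<'E'
from h import *
s=readout.observe(); np.save('pics/w8T.npy',toolT(s)); f=grab_frame('wrist'); cv2.imwrite('pics/w8.png',f); print(np.round(s['qpos'],2))
cv2.imwrite('pics/w8b.png',cv2.resize(f[60:300,100:420],(800,600),interpolation=cv2.INTER_CUBIC))
E
```

```text
42.1 [ 0.4689 -0.2228  0.2287] [-3.141e+00  1.000e-03  3.310e-01] move [ 8.480e-01 -4.385e+00  1.000e-03]
[ 0.59  0.37 -0.34  1.87  0.15  0.93 -1.06]
```

View pics/w8b.png

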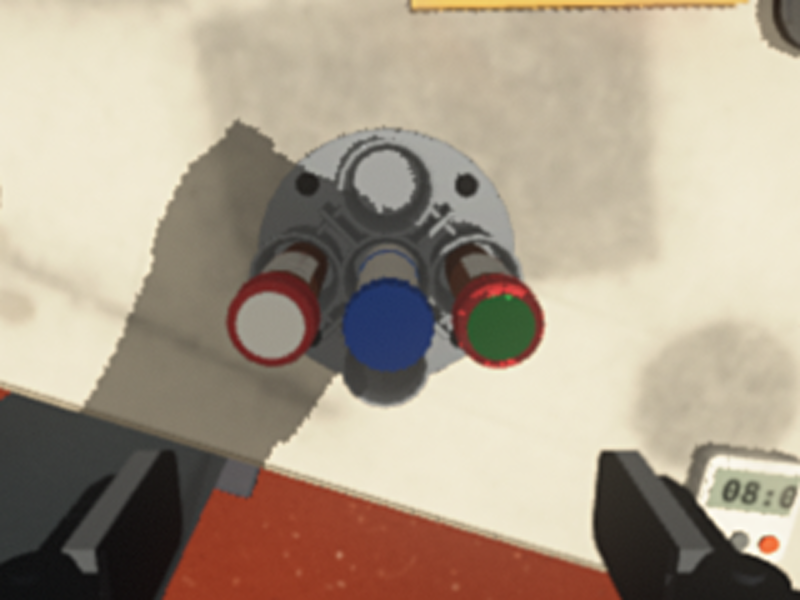

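Blue (388,325) is level and in line with white (271,320) and green (498,325), so it is seated in the middle place. Next I'll return black.

Request:
{"name": "drive_tool", "arguments": {"squeeze": 40, "targets": [{"dx": 0.03, "dy": -0.15, "dz": 0, "yaw": 0, "fingers": 0}, {"dx": 0.056, "dy": -0.29, "dz": 0, "yaw": 0, "fingers": 0}, {"dx": 0.056, "dy": -0.29, "dz": 0, "yaw": 0, "fingers": 0}, {"dx": 0.056, "dy": -0.29, "dz": 0, "yaw": 0, "fingers": 0}, {"dx": 0.056, "dy": -0.29, "dz": 0, "yaw": 0, "fingers": 0}, {"dx": 0.056, "dy": -0.29, "dz": 0, "yaw": 0, "fingers": 0}, {"dx": 0.056, "dy": -0.29, "dz": 0, "yaw": 0, "fingers": 0}, {"dx": 0.056, "dy": -0.29, "dz": 0, "yaw": 0, "fingers": 0}, {"dx": 0.056, "dy": -0.29, "dz": 0, "yaw": 0, "fingers": 0}, {"dx": 0.056, "dy": -0.29, "dz": 0, "yaw": 0, "fingers": 0}, {"dx": 0.056, "dy": -0.29, "dz": 0, "yaw": 0, "fingers": 0}, {"dx": 0.056, "dy": -0.29, "dz": 0, "yaw": 0, "fingers": 0}, {"dx": 0.056, "dy": -0.29, "dz": 0, "yaw": 0, "fingers": 0}, {"dx": 0.056, "dy": -0.29, "dz": 0, "yaw": 0, "fingers": 0}, {"dx": 0.056, "dy": -0.29, "dz": 0, "yaw": 0, "fingers": 0}, {"dx": 0.034, "dy": -0.175, "dz": 0, "yaw": 0, "fingers": 0}, {"dx": 0, "dy": 0, "dz": 0, "yaw": 0, "fingers": 0}, {"dx": 0, "dy": 0, "dz": 0, "yaw": 0, "fingers": 0}]}}

```text
clock: 43.95
position: [0.4073, 0.2196, 0.229]
tool_rot: [3.141, 0.0, 0.33]
force: [-0.6, -1.0, -0.5]
grip_width: 0.0852
finger_force: 0.0
```

```bash
python3 d.py .4067 .2195 .097
```

```text
43.95 [0.4073 0.2196 0.229 ] [3.141 0.    0.33 ] move [-5.00e-03 -1.00e-03  1.32e+00]
```

Request:
{"name": "drive_tool", "arguments": {"squeeze": 40, "targets": [{"dx": -0.005, "dy": 0, "dz": 0.2, "yaw": 0, "fingers": 0}, {"dx": 0, "dy": 0, "dz": 0.3, "yaw": 0, "fingers": 0}, {"dx": 0, "dy": 0, "dz": 0.3, "yaw": 0, "fingers": 0}, {"dx": 0, "dy": 0, "dz": 0.3, "yaw": 0, "fingers": 0}, {"dx": 0, "dy": 0, "dz": 0.22, "yaw": 0, "fingers": 0}, {"dx": 0, "dy": 0, "dz": 0, "yaw": 0, "fingers": 0}, {"dx": 0, "dy": 0, "dz": 0, "yaw": 0, "fingers": 1}, {"dx": 0, "dy": 0, "dz": 0, "yaw": 0, "fingers": 1}, {"dx": 0, "dy": 0, "dz": 0, "yaw": 0, "fingers": 1}, {"dx": 0, "dy": 0, "dz": 0, "yaw": 0, "fingers": 1}, {"dx": 0, "dy": 0, "dz": 0, "yaw": 0, "fingers": 1}, {"dx": 0, "dy": 0, "dz": 0, "yaw": 0, "fingers": 1}, {"dx": 0, "dy": 0, "dz": 0, "yaw": 0, "fingers": 1}, {"dx": 0, "dy": 0, "dz": 0, "yaw": 0, "fingers": 1}, {"dx": 0, "dy": 0, "dz": 0, "yaw": 0, "fingers": 1}]}}

```text
clock: 45.45
position: [0.408, 0.2197, 0.0981]
tool_rot: [-3.141, -0.002, 0.328]
force: [-0.3, -0.5, 11.5]
grip_width: 0.0326
finger_force: 38.8
```

Request:
{"name": "drive_tool", "arguments": {"squeeze": 40, "targets": [{"dx": 0, "dy": 0, "dz": -0.1, "yaw": 0, "fingers": 1}, {"dx": 0, "dy": 0, "dz": -0.2, "yaw": 0, "fingers": 1}, {"dx": 0, "dy": 0, "dz": -0.3, "yaw": 0, "fingers": 1}, {"dx": 0, "dy": 0, "dz": -0.3, "yaw": 0, "fingers": 1}, {"dx": 0, "dy": 0, "dz": -0.3, "yaw": 0, "fingers": 1}, {"dx": 0, "dy": 0, "dz": -0.3, "yaw": 0, "fingers": 1}, {"dx": 0, "dy": 0, "dz": -0.2, "yaw": 0, "fingers": 1}, {"dx": 0, "dy": 0, "dz": 0, "yaw": 0, "fingers": 1}]}}

```text
clock: 46.25
position: [0.408, 0.2199, 0.2702]
tool_rot: [-3.141, -0.004, 0.329]
force: [0.3, -0.1, -0.8]
grip_width: 0.0327
finger_force: 39.8
```

```bash
python3 d.py .4296 -.236
```

```text
46.25 [0.408  0.2199 0.2702] [-3.141 -0.004  0.329] move [-1.267  4.384 -0.007]
```

Request:
{"name": "drive_tool", "arguments": {"squeeze": 40, "targets": [{"dx": -0.043, "dy": 0.15, "dz": 0, "yaw": 0, "fingers": 1}, {"dx": -0.084, "dy": 0.29, "dz": 0, "yaw": 0, "fingers": 1}, {"dx": -0.084, "dy": 0.29, "dz": 0, "yaw": 0, "fingers": 1}, {"dx": -0.084, "dy": 0.29, "dz": 0, "yaw": 0, "fingers": 1}, {"dx": -0.084, "dy": 0.29, "dz": 0, "yaw": 0, "fingers": 1}, {"dx": -0.084, "dy": 0.29, "dz": 0, "yaw": 0, "fingers": 1}, {"dx": -0.084, "dy": 0.29, "dz": 0, "yaw": 0, "fingers": 1}, {"dx": -0.084, "dy": 0.29, "dz": 0, "yaw": 0, "fingers": 1}, {"dx": -0.084, "dy": 0.29, "dz": 0, "yaw": 0, "fingers": 1}, {"dx": -0.084, "dy": 0.29, "dz": 0, "yaw": 0, "fingers": 1}, {"dx": -0.084, "dy": 0.29, "dz": 0, "yaw": 0, "fingers": 1}, {"dx": -0.084, "dy": 0.29, "dz": 0, "yaw": 0, "fingers": 1}, {"dx": -0.084, "dy": 0.29, "dz": 0, "yaw": 0, "fingers": 1}, {"dx": -0.084, "dy": 0.29, "dz": 0, "yaw": 0, "fingers": 1}, {"dx": -0.084, "dy": 0.29, "dz": 0, "yaw": 0, "fingers": 1}, {"dx": -0.05, "dy": 0.174, "dz": 0, "yaw": 0, "fingers": 1}, {"dx": 0, "dy": 0, "dz": 0, "yaw": 0, "fingers": 1}, {"dx": 0, "dy": 0, "dz": 0, "yaw": 0, "fingers": 1}, {"dx": 0, "dy": 0, "dz": 0, "yaw": 0, "fingers": 1}]}}

```text
clock: 48.15
position: [0.4287, -0.2356, 0.2671]
tool_rot: [-3.141, 0.0, 0.33]
force: [0.5, -0.1, -0.6]
grip_width: 0.0328
finger_force: 39.8
```

```bash
python3 d.py .4296 -.236 .135
```

```text
48.15 [ 0.4287 -0.2356  0.2671] [-3.141  0.     0.33 ] move [0.008 0.007 1.321]
```

Request:
{"name": "drive_tool", "arguments": {"squeeze": 40, "targets": [{"dx": 0, "dy": 0.005, "dz": 0.2, "yaw": 0, "fingers": 1}, {"dx": 0, "dy": 0, "dz": 0.3, "yaw": 0, "fingers": 1}, {"dx": 0, "dy": 0, "dz": 0.3, "yaw": 0, "fingers": 1}, {"dx": 0, "dy": 0, "dz": 0.2, "yaw": 0, "fingers": 1}, {"dx": 0, "dy": 0, "dz": 0.1, "yaw": 0, "fingers": 1}, {"dx": 0, "dy": 0, "dz": 0.1, "yaw": 0, "fingers": 1}, {"dx": 0, "dy": 0, "dz": 0.1, "yaw": 0, "fingers": 1}, {"dx": 0, "dy": 0, "dz": 0, "yaw": 0, "fingers": 1}, {"dx": 0, "dy": 0, "dz": 0, "yaw": 0, "fingers": 1}]}}

```text
clock: 49.05
position: [0.4291, -0.2371, 0.1374]
tool_rot: [3.141, -0.0, 0.329]
force: [0.2, 0.7, -0.3]
grip_width: 0.0327
finger_force: 39.8
```

```bash
python3 d.py .4296 -.236 .0985
```

```text
49.05 [ 0.4291 -0.2371  0.1374] [ 3.141 -0.     0.329] move [ 0.009 -0.009  0.389]
```

Request:
{"name": "drive_tool", "arguments": {"squeeze": 40, "targets": [{"dx": 0.008, "dy": -0.008, "dz": 0.1, "yaw": 0, "fingers": 1}, {"dx": 0, "dy": 0, "dz": 0.1, "yaw": 0, "fingers": 1}, {"dx": 0, "dy": 0, "dz": 0.1, "yaw": 0, "fingers": 1}, {"dx": 0, "dy": 0, "dz": 0.05, "yaw": 0, "fingers": 1}, {"dx": 0, "dy": 0, "dz": 0.036, "yaw": 0, "fingers": 1}, {"dx": 0, "dy": 0, "dz": 0, "yaw": 0, "fingers": 1}, {"dx": 0, "dy": 0, "dz": 0, "yaw": 0, "fingers": 1}]}}

```text
clock: 49.75
position: [0.4294, -0.236, 0.0984]
tool_rot: [-3.142, 0.0, 0.329]
force: [1.3, 1.0, -0.2]
grip_width: 0.0328
finger_force: 39.8
```

Request:
{"name": "drive_tool", "arguments": {"squeeze": 40, "targets": [{"dx": 0, "dy": 0, "dz": 0, "yaw": 0, "fingers": 0}, {"dx": 0, "dy": 0, "dz": 0, "yaw": 0, "fingers": 0}, {"dx": 0, "dy": 0, "dz": 0, "yaw": 0, "fingers": 0}, {"dx": 0, "dy": 0, "dz": 0, "yaw": 0, "fingers": 0}, {"dx": 0, "dy": 0, "dz": 0, "yaw": 0, "fingers": 0}, {"dx": 0, "dy": 0, "dz": 0, "yaw": 0, "fingers": 0}, {"dx": 0, "dy": 0, "dz": 0, "yaw": 0, "fingers": 0}, {"dx": 0, "dy": 0, "dz": -0.2, "yaw": 0, "fingers": 0}, {"dx": 0, "dy": 0, "dz": -0.3, "yaw": 0, "fingers": 0}, {"dx": 0, "dy": 0, "dz": -0.3, "yaw": 0, "fingers": 0}, {"dx": 0, "dy": 0, "dz": -0.3, "yaw": 0, "fingers": 0}, {"dx": 0, "dy": 0, "dz": -0.2, "yaw": 0, "fingers": 0}, {"dx": 0, "dy": 0, "dz": 0, "yaw": 0, "fingers": 0}]}}

```text
clock: 51.05
position: [0.4304, -0.2366, 0.231]
tool_rot: [3.139, -0.003, 0.328]
force: [0.3, -0.7, -0.9]
grip_width: 0.0854
finger_force: 0.0
```

```bash
python3 d.py .4425 .2797
```

```text
51.05 [ 0.4304 -0.2366  0.231 ] [ 3.139e+00 -3.000e-03  3.280e-01] move [ 1.78  -4.848 -0.009]
```

Request:
{"name": "drive_tool", "arguments": {"squeeze": 40, "targets": [{"dx": 0.055, "dy": -0.15, "dz": 0, "yaw": 0, "fingers": 0}, {"dx": 0.106, "dy": -0.29, "dz": 0, "yaw": 0, "fingers": 0}, {"dx": 0.106, "dy": -0.29, "dz": 0, "yaw": 0, "fingers": 0}, {"dx": 0.106, "dy": -0.29, "dz": 0, "yaw": 0, "fingers": 0}, {"dx": 0.106, "dy": -0.29, "dz": 0, "yaw": 0, "fingers": 0}, {"dx": 0.106, "dy": -0.29, "dz": 0, "yaw": 0, "fingers": 0}, {"dx": 0.106, "dy": -0.29, "dz": 0, "yaw": 0, "fingers": 0}, {"dx": 0.106, "dy": -0.29, "dz": 0, "yaw": 0, "fingers": 0}, {"dx": 0.106, "dy": -0.29, "dz": 0, "yaw": 0, "fingers": 0}, {"dx": 0.106, "dy": -0.29, "dz": 0, "yaw": 0, "fingers": 0}, {"dx": 0.106, "dy": -0.29, "dz": 0, "yaw": 0, "fingers": 0}, {"dx": 0.106, "dy": -0.29, "dz": 0, "yaw": 0, "fingers": 0}, {"dx": 0.106, "dy": -0.29, "dz": 0, "yaw": 0, "fingers": 0}, {"dx": 0.106, "dy": -0.29, "dz": 0, "yaw": 0, "fingers": 0}, {"dx": 0.106, "dy": -0.29, "dz": 0, "yaw": 0, "fingers": 0}, {"dx": 0.106, "dy": -0.29, "dz": 0, "yaw": 0, "fingers": 0}, {"dx": 0.106, "dy": -0.29, "dz": 0, "yaw": 0, "fingers": 0}, {"dx": 0.03, "dy": -0.058, "dz": 0, "yaw": 0, "fingers": 0}, {"dx": 0, "dy": 0, "dz": 0, "yaw": 0, "fingers": 0}, {"dx": 0, "dy": 0, "dz": 0, "yaw": 0, "fingers": 0}]}}

```text
clock: 53.05
position: [0.4414, 0.2792, 0.228]
tool_rot: [3.141, 0.001, 0.328]
force: [-0.1, -0.6, -1.0]
grip_width: 0.0854
finger_force: 0.0
```

```bash
python3 d.py .4425 .2797 .097
```

```text
53.05 [0.4414 0.2792 0.228 ] [3.141e+00 1.000e-03 3.280e-01] move [ 0.013 -0.002  1.31 ]
```

Request:
{"name": "drive_tool", "arguments": {"squeeze": 40, "targets": [{"dx": 0.008, "dy": 0, "dz": 0.2, "yaw": 0, "fingers": 0}, {"dx": 0, "dy": 0, "dz": 0.3, "yaw": 0, "fingers": 0}, {"dx": 0, "dy": 0, "dz": 0.3, "yaw": 0, "fingers": 0}, {"dx": 0, "dy": 0, "dz": 0.3, "yaw": 0, "fingers": 0}, {"dx": 0, "dy": 0, "dz": 0.21, "yaw": 0, "fingers": 0}, {"dx": 0, "dy": 0, "dz": 0, "yaw": 0, "fingers": 0}, {"dx": 0, "dy": 0, "dz": 0, "yaw": 0, "fingers": 1}, {"dx": 0, "dy": 0, "dz": 0, "yaw": 0, "fingers": 1}, {"dx": 0, "dy": 0, "dz": 0, "yaw": 0, "fingers": 1}, {"dx": 0, "dy": 0, "dz": 0, "yaw": 0, "fingers": 1}, {"dx": 0, "dy": 0, "dz": 0, "yaw": 0, "fingers": 1}, {"dx": 0, "dy": 0, "dz": 0, "yaw": 0, "fingers": 1}, {"dx": 0, "dy": 0, "dz": 0, "yaw": 0, "fingers": 1}, {"dx": 0, "dy": 0, "dz": 0, "yaw": 0, "fingers": 1}, {"dx": 0, "dy": 0, "dz": 0, "yaw": 0, "fingers": 1}]}}

```text
clock: 54.55
position: [0.4429, 0.2808, 0.0985]
tool_rot: [-3.141, -0.002, 0.328]
force: [-0.1, -1.2, 9.7]
grip_width: 0.0328
finger_force: 38.8
```

Request:
{"name": "drive_tool", "arguments": {"squeeze": 40, "targets": [{"dx": 0, "dy": 0, "dz": -0.1, "yaw": 0, "fingers": 1}, {"dx": 0, "dy": 0, "dz": -0.2, "yaw": 0, "fingers": 1}, {"dx": 0, "dy": 0, "dz": -0.3, "yaw": 0, "fingers": 1}, {"dx": 0, "dy": 0, "dz": -0.3, "yaw": 0, "fingers": 1}, {"dx": 0, "dy": 0, "dz": -0.3, "yaw": 0, "fingers": 1}, {"dx": 0, "dy": 0, "dz": -0.3, "yaw": 0, "fingers": 1}, {"dx": 0, "dy": 0, "dz": -0.2, "yaw": 0, "fingers": 1}, {"dx": 0, "dy": 0, "dz": 0, "yaw": 0, "fingers": 1}]}}

```text
clock: 55.35
position: [0.4429, 0.2812, 0.2708]
tool_rot: [-3.141, -0.004, 0.329]
force: [0.5, 0.6, -0.6]
grip_width: 0.0326
finger_force: 39.7
```

```bash
python3 d.py .5088 -.2088
```

```text
55.35 [0.4429 0.2812 0.2708] [-3.141 -0.004  0.329] move [-0.957  4.851 -0.009]
```

Request:
{"name": "drive_tool", "arguments": {"squeeze": 40, "targets": [{"dx": -0.03, "dy": 0.15, "dz": 0, "yaw": 0, "fingers": 1}, {"dx": -0.057, "dy": 0.29, "dz": 0, "yaw": 0, "fingers": 1}, {"dx": -0.057, "dy": 0.29, "dz": 0, "yaw": 0, "fingers": 1}, {"dx": -0.057, "dy": 0.29, "dz": 0, "yaw": 0, "fingers": 1}, {"dx": -0.057, "dy": 0.29, "dz": 0, "yaw": 0, "fingers": 1}, {"dx": -0.057, "dy": 0.29, "dz": 0, "yaw": 0, "fingers": 1}, {"dx": -0.057, "dy": 0.29, "dz": 0, "yaw": 0, "fingers": 1}, {"dx": -0.057, "dy": 0.29, "dz": 0, "yaw": 0, "fingers": 1}, {"dx": -0.057, "dy": 0.29, "dz": 0, "yaw": 0, "fingers": 1}, {"dx": -0.057, "dy": 0.29, "dz": 0, "yaw": 0, "fingers": 1}, {"dx": -0.057, "dy": 0.29, "dz": 0, "yaw": 0, "fingers": 1}, {"dx": -0.057, "dy": 0.29, "dz": 0, "yaw": 0, "fingers": 1}, {"dx": -0.057, "dy": 0.29, "dz": 0, "yaw": 0, "fingers": 1}, {"dx": -0.057, "dy": 0.29, "dz": 0, "yaw": 0, "fingers": 1}, {"dx": -0.057, "dy": 0.29, "dz": 0, "yaw": 0, "fingers": 1}, {"dx": -0.057, "dy": 0.29, "dz": 0, "yaw": 0, "fingers": 1}, {"dx": -0.057, "dy": 0.29, "dz": 0, "yaw": 0, "fingers": 1}, {"dx": -0.015, "dy": 0.061, "dz": 0, "yaw": 0, "fingers": 1}, {"dx": 0, "dy": 0, "dz": 0, "yaw": 0, "fingers": 1}, {"dx": 0, "dy": 0, "dz": 0, "yaw": 0, "fingers": 1}]}}

```text
clock: 57.35
position: [0.5081, -0.2083, 0.2674]
tool_rot: [-3.141, 0.0, 0.33]
force: [-0.7, 1.3, -0.2]
grip_width: 0.0321
finger_force: 39.8
```

```bash
python3 d.py .5088 -.2088 .135
```

```text
57.35 [ 0.5081 -0.2083  0.2674] [-3.141  0.     0.33 ] move [0.005 0.008 1.324]
```

Request:
{"name": "drive_tool", "arguments": {"squeeze": 40, "targets": [{"dx": 0, "dy": 0, "dz": 0.2, "yaw": 0, "fingers": 1}, {"dx": 0, "dy": 0, "dz": 0.3, "yaw": 0, "fingers": 1}, {"dx": 0, "dy": 0, "dz": 0.3, "yaw": 0, "fingers": 1}, {"dx": 0, "dy": 0, "dz": 0.2, "yaw": 0, "fingers": 1}, {"dx": 0, "dy": 0, "dz": 0.1, "yaw": 0, "fingers": 1}, {"dx": 0, "dy": 0, "dz": 0.1, "yaw": 0, "fingers": 1}, {"dx": 0, "dy": 0, "dz": 0.1, "yaw": 0, "fingers": 1}, {"dx": 0, "dy": 0, "dz": 0, "yaw": 0, "fingers": 1}, {"dx": 0, "dy": 0, "dz": 0, "yaw": 0, "fingers": 1}]}}

```text
clock: 58.25
position: [0.5085, -0.2095, 0.1379]
tool_rot: [3.141, -0.0, 0.329]
force: [0.5, -0.6, -1.0]
grip_width: 0.0328
finger_force: 39.8
```

```bash
python3 d.py .5088 -.2088 .099
```

```text
58.25 [ 0.5085 -0.2095  0.1379] [ 3.141 -0.     0.329] move [ 0.005 -0.005  0.389]
```

Request:
{"name": "drive_tool", "arguments": {"squeeze": 40, "targets": [{"dx": 0.004, "dy": -0.004, "dz": 0.1, "yaw": 0, "fingers": 1}, {"dx": 0, "dy": 0, "dz": 0.1, "yaw": 0, "fingers": 1}, {"dx": 0, "dy": 0, "dz": 0.1, "yaw": 0, "fingers": 1}, {"dx": 0, "dy": 0, "dz": 0.05, "yaw": 0, "fingers": 1}, {"dx": 0, "dy": 0, "dz": 0.038, "yaw": 0, "fingers": 1}, {"dx": 0, "dy": 0, "dz": 0, "yaw": 0, "fingers": 1}, {"dx": 0, "dy": 0, "dz": 0, "yaw": 0, "fingers": 1}]}}

```text
clock: 58.95
position: [0.5086, -0.209, 0.0987]
tool_rot: [3.141, -0.0, 0.329]
force: [-0.1, -0.3, -0.1]
grip_width: 0.0326
finger_force: 39.9
```

Request:
{"name": "drive_tool", "arguments": {"squeeze": 40, "targets": [{"dx": 0, "dy": 0, "dz": 0, "yaw": 0, "fingers": 0}, {"dx": 0, "dy": 0, "dz": 0, "yaw": 0, "fingers": 0}, {"dx": 0, "dy": 0, "dz": 0, "yaw": 0, "fingers": 0}, {"dx": 0, "dy": 0, "dz": 0, "yaw": 0, "fingers": 0}, {"dx": 0, "dy": 0, "dz": 0, "yaw": 0, "fingers": 0}, {"dx": 0, "dy": 0, "dz": 0, "yaw": 0, "fingers": 0}, {"dx": 0, "dy": 0, "dz": 0, "yaw": 0, "fingers": 0}, {"dx": 0, "dy": 0, "dz": -0.2, "yaw": 0, "fingers": 0}, {"dx": 0, "dy": 0, "dz": -0.3, "yaw": 0, "fingers": 0}, {"dx": 0, "dy": 0, "dz": -0.3, "yaw": 0, "fingers": 0}, {"dx": 0, "dy": 0, "dz": -0.3, "yaw": 0, "fingers": 0}, {"dx": -0.3, "dy": 0, "dz": -0.3, "yaw": 0, "fingers": 0}, {"dx": -0.3, "dy": 0, "dz": -0.3, "yaw": 0, "fingers": 0}, {"dx": -0.2, "dy": 0, "dz": 0, "yaw": 0, "fingers": 0}, {"dx": 0, "dy": 0, "dz": 0, "yaw": 0, "fingers": 0}, {"dx": 0, "dy": 0, "dz": 0, "yaw": 0, "fingers": 0}]}}

```text
clock: 60.55
position: [0.4328, -0.2348, 0.2688]
tool_rot: [3.141, -0.0, 0.328]
force: [1.1, -0.2, 0.8]
grip_width: 0.085
finger_force: 0.0
```

```bash
python3 - <<'E'
from h import *
f=grab_frame('wrist'); s=grab_frame('side')
a=cv2.resize(f[0:288,60:444],(800,600),interpolation=cv2.INTER_CUBIC)
b=cv2.resize(s[125:245,175:270],(475,600),interpolation=cv2.INTER_CUBIC)
cv2.imwrite('pics/end.png',cv2.resize(np.hstack([a,b]),(800,376)))
E
```

```text
(no output)
```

View pics/end.png

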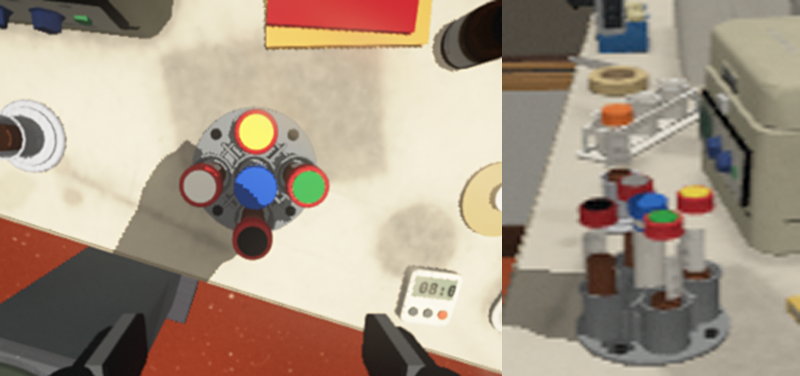

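The last picture shows every tube upright and level. Yellow (255,132), white (201,185), blue (255,187), green (308,187) and black (252,240) sit in the insert. Orange (617,116 in the side view) stands in the stand, and the rack is empty.

```bash
python3 -c "
from h import *
print(workorder.job_done())"
```

```text
the job is handed in; nothing more can be done
None
```

The job is handed in at about 61 s of the 144 s: the orange sample is in the stand, the blue balance tube is in the insert's middle place, and yellow and black are back in their own places. The last pictures show every tube upright and seated; the judge returned no verdict.

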